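Last airing of a poured culture dish, lid set home

TASK

The large culture dish has been cooling with its lid askew, the lid's ring riding on the glass. Raise the lid by the edge that stands up until that edge is about 3 cm above its closed height, hold it tipped open for at least two and a half seconds to let the last steam out while the opposite side stays on the dish, then let it gently down and work it across until it drops home, flat and centred. Do not take the lid off, shove the dish about or disturb the small dish, the cup and the bottle.

Things in the scene. Friction and masses are not known exactly. Their poses are not given: they have to be found in the camera images.
- large_dish: The large round glass culture dish, left or right of the small one: 150 mm outer diameter, 45 mm high, wall 4 mm thick (inner diameter 142 mm), pale firm agar inside up to 15 mm above its underside. Loose, 0.65 kg, held on the desk only by its weight. Origin: centre of its underside; z up.
- large_lid: Its loose frosted lid, 0.08 to 0.18 kg: flat round plate, 174 mm diameter, 4 mm thick, overhanging the dish's wall by 12 mm all round when home; low bead on top, no knob. Origin: centre of the plate's underside, 45 mm above the dish's origin when home; z up. It starts shifted 11 to 19 mm off the dish's centre, to the robot's right (-y, give or take 40 degrees), that edge some 15 mm too high.
- small_dish: A smaller covered dish of the same kind, 100 mm glass, lid 120 mm across, 38 mm high overall; to be left alone. Origin: centre of its underside. Behind the dishes, from 0.72 m ahead of the robot on, a tube rack some 0.18 m high stands on the desk.
- sample_cup: A white sample cup with screw cap, 62 mm diameter, 69 mm high; to be left alone. Origin: centre of its underside.
- dropper_bottle: An amber dropper bottle, 36 mm diameter, 81 mm high; to be left alone. Origin: centre of its underside.
- lid_ring (a point): Centre of the lower end of the ring under the lid, 9 mm below the lid's origin. The ring (138.4 mm outer diameter) fits inside the dish's wall with 2 mm to spare all round. At first it rides on the wall at the raised side. Slid toward the dish's centre, the lid stops when the ring at the opposite side bears on the wall from inside; then the raised side can drop in.

How it is judged:
By the outcome, as a careful person would: the job done as asked, in the order asked, and still so for the second after the job is handed in, with the robot touching nothing.
It also fails if it takes over 67 s, if anything falls off the work surface, if the arm or the gripper's body presses on something with over 40 N, if the wrist force passes 120 N, or if a joint passes its speed limit or range.

ROBOT

A 7-joint arm with a two-finger parallel gripper is mounted at the origin on a cart in front of the work surface, level with it; the furniture and walls round the work are solid. World frame = base frame: x ahead of the robot, y to its left, z up, the work surface at z = 0. Lengths are in m, angles in rad, forces in N, time in s.
With the tool pointing down it reaches from about 0.425 to 0.825 m from the base axis. Payload 3.6 kg.
Tool frame: the origin (TCP) lies midway between the tips of the shut fingers; the grasp point (between the pads) lies 19 mm behind it; z points along the fingers, x is the direction in which the jaws open and shut, and the axes are right-handed (so a half turn about z gives the same grasp; the last joint's range is limited). The gripper opens to 93 mm and grips with 3 to 60 N. Pads are 15 mm wide; open, the fingers measure 128 mm over their backs; the gripper's body (75 mm by 188 mm) begins 65 mm behind the grasp point.
Start: joints at [-1.165, 0.615, -0.013, 1.423, 0.008, 1.103, -0.04], TCP at [0.273, 0.59, 0.219] pointing down, gripper open.
Joint ranges: [-3.12, 3.12], [-0.3, 2.06], [-1.34, 1.32], [0.26, 2.42], [-1.36, 4.5], [0.01, 1.98], [-2.84, 2.84]. Speed limits (rad/s): [2.79, 2.79, 3.14, 3.14, 3.14, 3.14, 3.14].

INTERFACE

Orientations are given as a rotation vector (axis times angle).
In Python, from station import manip, viewer, nets gives the robot as it stands.
- The arm moves only by the tool carry_out, never from a script. Its argument "rows" is a list of rows, each a list of 5 numbers: the opening, from 0 (shut) to 1 (fully open), then the shift along the world's x, y, z in cm, then the turn about the world's z in rad. In form: [[jaw, dx, dy, dz, turn], ...]. A call has 1 to 5 rows; each row is the pose to reach, as a shift and turn from the pose commanded when the call began; what a row does not reach only later rows make up. A row lasts 1/8 s, in which the tool goes at most 62.5 mm and 10.7 degrees, less where a joint would pass 70% of its speed; a pose out of reach is approached as far as the arm can. A call with a gripper value outside its range is refused whole. The fingers move at their own pace and stop on an object; "grip_force" is the grip in N (left out, the last holds). Time passes only in rows, so rows that repeat a pose let the fingers close. It gives the time, the measured TCP pose, the force and the opening at its end, in the units of the state.
- manip.read_state(): the state, without advancing time (a new reading comes with each control period).
- viewer.capture(name): name is "scene" or "side" or "wrist"; returns the picture (384x512x3 uint8, red, green, blue); there is no depth.
- viewer.camera_model(name): a dict with "K" (3x3 intrinsics, pixels), "dist" ([k1, k2, p1, p2, k3] as OpenCV has them; the pictures are not rectified), "world_from_camera" (4x4, takes a point from camera to world coordinates); the wrist camera has in their place "tool_from_camera" (4x4, takes a point from camera to tool coordinates, whose origin is the TCP and whose axes are the tool frame's). Camera axes: x right, y down, z forward; pixel columns grow to the right and rows downward; lengths in m; the calibration is good to about 2 mm. A picture is of the moment at which its call begins: read the wrist's pose just before it. camera_model takes no time and is no camera call.
- manip.sign_off(): hands the job in, once; it reports no verdict.
Trained networks look in the newest picture that a camera, given by its name, has taken for a name from the list of things; names that differ only in an ending like _2 or _b are one class to them, and where a whole thing is asked for, a point or a joint stands for the part that bears it (a point fixed in the world has none). Each returns a list of dicts, best first, with "score" (0 to 1); they miss things now and then, are a little off and sometimes report something else, mostly with a low value. They report only what shows in the picture. A call takes as long as a camera call.
- nets.boxes_of(camera, label): "location" ([x, y, z] in m, in world coordinates, good to about 4 mm: the middle of the surface that is visible of it).
- nets.masks_of(camera, label): "pixels" (384x512 bool, what is visible of it).
The state is a dict: "t": time; "joint_positions": joint angles; "qvel": joint speeds; "effort": joint torques, N m; "position": TCP position; "tool_rot": TCP orientation; "ft_force": force on the tool from outside, world axes, zero at the start; "ft_torque": the same for the moment, N m; "width": finger opening in m.
Only numpy, scipy, OpenCV 4.12 (cv2) and the standard library are available. Lean on these libraries where they do the work, as an engineer would, in place of code of your own. Each camera call takes 0.05 s, during which the arm holds its last target.

## Working session

There is one attempt and no reset: what is moved stays moved. The work goes in short steps, Python scripts to look and compute and a tool call to move; the robot and the scene stay as the last step left them, time stands still between calls to the robot, and variables do not carry over. Pictures are saved under pics/ and viewed, and the job is handed in when it is done.

Besides the shell and the picture viewer there is one more tool, called after "Call:" in YAML: its name, and indented under it one key for each argument. carry_out: Moves the arm, as the interface text tells. Its arguments: {"type":"object","properties":{"rows":{"type":"array"},"grip_force":{"type":"number"}},"required":["rows"]}

```bash
ls; mkdir -p pics
python3 - <<'E'
from station import manip, viewer, nets
import cv2
s=manip.read_state()
print({k:(v if not hasattr(v,'round') else v) for k,v in s.items()})
for c in ["scene","side","wrist"]:
    im=viewer.capture(c); cv2.imwrite(f"pics/{c}0.png",im[:,:,::-1])
    m=viewer.camera_model(c); print(c,m)
    for l in ["large_dish","large_lid","small_dish","sample_cup","dropper_bottle","lid_ring"]:
        print(l,[(round(d['score'],2),[round(float(x),4) for x in d['location']]) for d in nets.boxes_of(c,l)][:3])
print(manip.read_state()['t'])
E
```

```text
pics
{'t': 0.0, 'joint_positions': array([-1.16449187,  0.61586769, -0.01265091,  1.42489245,  0.00809562,
        1.10338419, -0.04037328]), 'qvel': array([ 0.00272539,  0.00227614,  0.00108295,  0.00075818, -0.00044017,
       -0.00040096,  0.00010541]), 'effort': array([-2.66820609e-05, -4.58936226e+01,  2.09256043e-01, -1.65742117e+01,
       -6.10194099e-02,  2.03758408e-02,  2.32422644e-04]), 'position': array([0.27226504, 0.58936316, 0.21751665]), 'tool_rot': array([ 2.64536458,  1.69207315, -0.00329982]), 'ft_force': array([ 0.11830877, -0.38301872,  0.98048011]), 'ft_torque': array([-0.01245642, -0.00598401,  0.04005604]), 'width': 0.09271043677076561}
scene {'K': array([[466.32469388,   0.        , 260.62001406],
       [  0.        , 466.32469388, 191.68821024],
       [  0.        ,   0.        ,   1.        ]]), 'dist': array([-0.00099155,  0.        ,  0.        ,  0.        ,  0.        ]), 'world_from_camera': array([[ 0.87169039, -0.42176332,  0.24954273,  0.13154111],
       [-0.4899913 , -0.75845062,  0.42972221, -0.54249375],
       [ 0.00802477, -0.49685849, -0.8
[... 1212 characters left out ...]
 ,   0.        , 257.21298918],
       [  0.        , 334.2087393 , 192.75037581],
       [  0.        ,   0.        ,   1.        ]]), 'dist': array([-0.03814817,  0.        ,  0.        ,  0.        ,  0.        ]), 'tool_from_camera': array([[ 9.99999358e-01,  1.00525437e-03,  5.22881215e-04,
         1.39100847e-04],
       [-1.10066173e-03,  9.71399452e-01,  2.37448717e-01,
        -6.45468975e-02],
       [-2.69230165e-04, -2.37449140e-01,  9.71399935e-01,
        -1.66664963e-01],
       [ 0.00000000e+00,  0.00000000e+00,  0.00000000e+00,
         1.00000000e+00]])}
large_dish []
large_lid []
small_dish []
sample_cup [(0.86, [0.4448, 0.425, 0.0215])]
dropper_bottle []
lid_ring []
1.05
```

View pics/scene0.png

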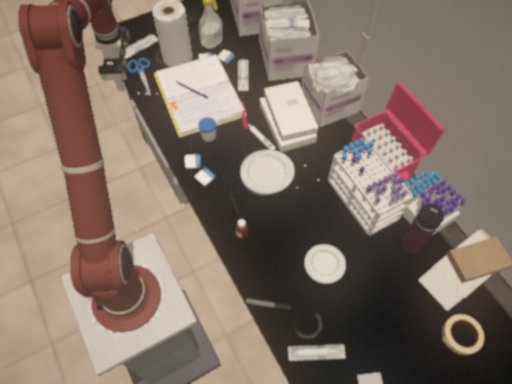

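View pics/side0.png

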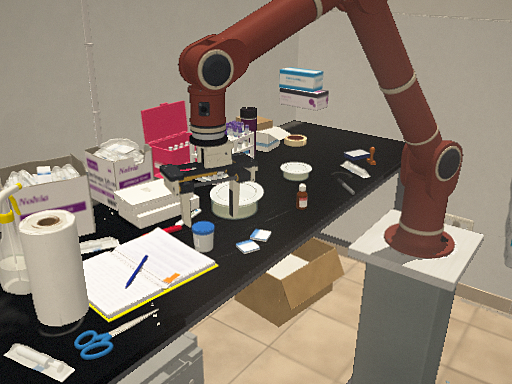

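View pics/wrist0.png

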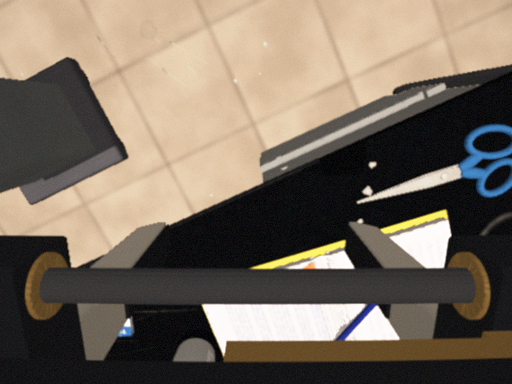

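```bash
cat > h.py <<'E'
from station import manip, viewer, nets
import cv2, numpy as np
from scipy.spatial.transform import Rotation as R
def cam(c):
    m=viewer.camera_model(c)
    if 'world_from_camera' in m: T=m['world_from_camera']
    else:
        s=manip.read_state(); W=np.eye(4); W[:3,:3]=R.from_rotvec(s['tool_rot']).as_matrix(); W[:3,3]=s['position']; T=W@m['tool_from_camera']
    return m['K'],m['dist'],T
def proj(P,C):
    K,d,T=C; Ti=np.linalg.inv(T)
    return cv2.projectPoints(np.asarray(P,float).reshape(-1,1,3),cv2.Rodrigues(Ti[:3,:3])[0],Ti[:3,3],K,d)[0].reshape(-1,2)
def ray(uv,C,z):
    K,d,T=C
    n=cv2.undistortPoints(np.asarray(uv,float).reshape(-1,1,2),K,d).reshape(-1,2)
    D=np.c_[n,np.ones(len(n))]@T[:3,:3].T
    return T[:3,3]+D*((z-T[2,3])/D[:,2])[:,None]
def contour(mask):
    cs,_=cv2.findContours(mask.astype(np.uint8),cv2.RETR_EXTERNAL,cv2.CHAIN_APPROX_NONE)
    return max(cs,key=cv2.contourArea).reshape(-1,2)
def crop(im,u,v,w,h,f,name):
    u=int(u);v=int(v);c=im[max(0,v-h):v+h,max(0,u-w):u+w]
    cv2.imwrite(name,cv2.resize(c,None,fx=f,fy=f,interpolation=cv2.INTER_CUBIC)[:,:,::-1])
E
python3 - <<'E'
from h import *
for c in ["scene","side"]:
    im=viewer.capture(c); C=cam(c)
    for l in ["large_lid","large_dish"]:
        ms=nets.masks_of(c,l)
        if not ms: continue
        k=contour(ms[0]['pixels']); print(c,l,ms[0]['score'],ms[0]['pixels'].sum(),k.min(0),k.max(0))
        np.save(f"{c}_{l}.npy",ms[0]['pixels'])
        if l=="large_lid":
            P=ray(k,C,0.055)[:,:2].astype(np.float32); print(cv2.fitEllipse(P))
    u,v=proj([[0.553,0.15,0.05]],C)[0]; print(u,v)
    crop(im,u,v,50,40,8,f"pics/{c}_lid0.png")
E
```

```text
scene large_lid 0.66 1763 [241 150] [292 192]
((0.5542558431625366, 0.14980649948120117), (0.15905898809432983, 0.1688866913318634), 83.02059173583984)
scene large_dish 0.58 44 [250 190] [269 195]
266.08089068094193 171.6777891228172
side large_lid 0.85 799 [239 182] [263 205]
((0.5217007398605347, 0.12136737257242203), (0.07776448875665665, 0.192788228392601), 30.58216667175293)
236.8101405166471 194.01854345735634
```

View pics/scene_lid0.png

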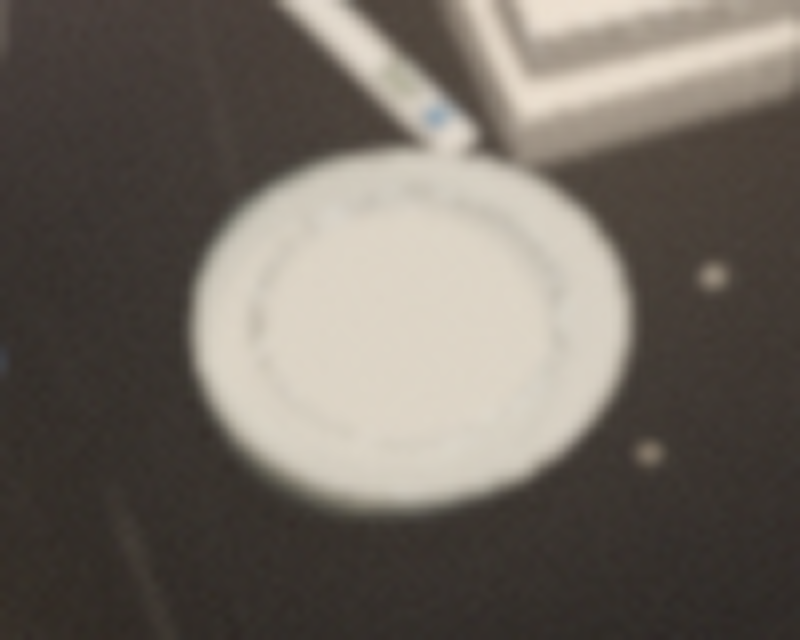

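View pics/side_lid0.png

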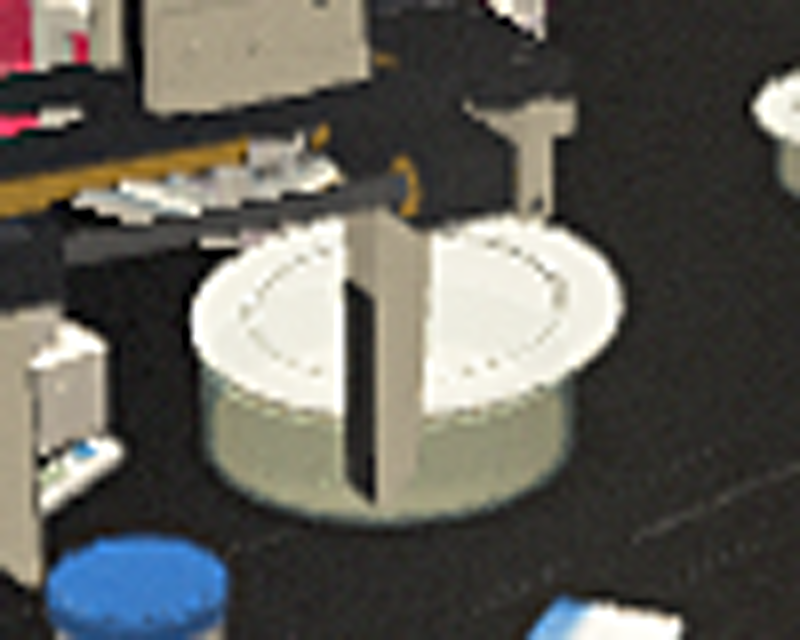

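Call:
carry_out:
  rows:
    - [1,3,-4,1,0.05]
    - [1,6,-8,2,0.1]
    - [1,9.5,-13,3,0.15]
    - [1,13,-18,4,0.2]
    - [1,16.5,-23,4,0.25]
  grip_force: 5

```text
t: 1.98
position: [0.4391, 0.3588, 0.2598]
tool_rot: [2.413, 2.011, 0.004]
ft_force: [0.5, 0.8, 0.2]
width: 0.0931
```

Call:
carry_out:
  rows:
    - [1,3.5,-5,0,0.05]
    - [1,7,-10,0,0.1]
    - [1,10.5,-15,0,0.15]
    - [1,14,-20,0,0.18]
    - [1,16.5,-23,0,0.18]

```text
t: 2.6
position: [0.6042, 0.1258, 0.2587]
tool_rot: [2.228, 2.212, -0.001]
ft_force: [-0.2, 0.9, -0.7]
width: 0.0932
```

```bash
cat > look.py <<'E'
from h import *
import sys
tag=sys.argv[1]
s=manip.read_state(); print(s['t'],s['position'],s['tool_rot'],s['ft_force'],s['width'])
for c in sys.argv[2:]:
    im=viewer.capture(c); np.save(f"{tag}_{c}.npy",im)
    cv2.imwrite(f"pics/{tag}_{c}.png",cv2.resize(im,None,fx=1.5,fy=1.5)[:,:,::-1])
E
python3 look.py a wrist side
```

```text
2.6 [0.60420685 0.12582588 0.2587249 ] [ 2.22805920e+00  2.21228943e+00 -1.09805673e-03] [-0.18288257  0.89477691 -0.71874491] 0.09321224001181558
```

View pics/a_wrist.png

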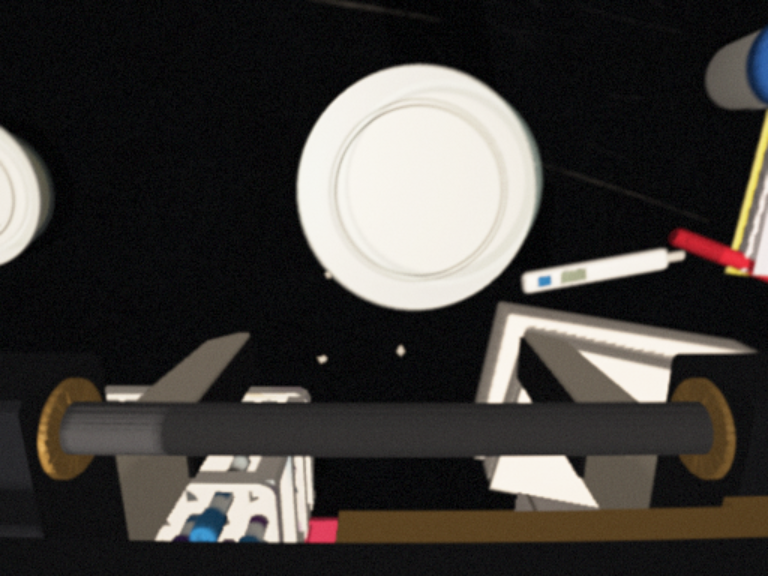

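View pics/a_side.png

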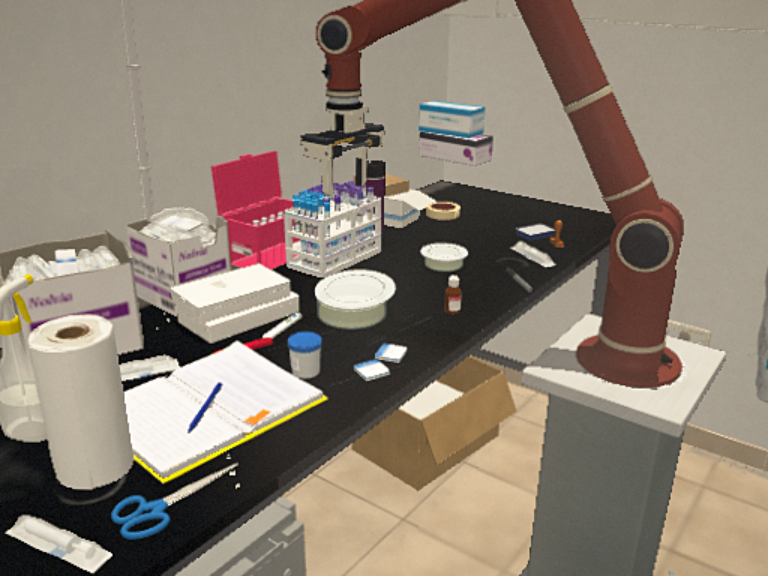

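Run:
```python
from h import *
from scipy.optimize import least_squares
import h
Cs={c:cam(c) for c in ["wrist","side","scene"]}
K={}
for c in ["wrist","side","scene"]:
    im=viewer.capture(c); np.save(f"b_{c}.npy",im)
    for l in ["large_lid","large_dish"]:
        ms=nets.masks_of(c,l); print(c,l,[(round(m['score'],2),int(m['pixels'].sum())) for m in ms], [(round(d['score'],2),np.round(d['location'],4)) for d in nets.boxes_of(c,l)][:2])
        if ms:
            np.save(f"b_{c}_{l}.npy",ms[0]['pixels']); K[c,l]=contour(ms[0]['pixels'])
    u,v=proj([[0.553,0.15,0.05]],Cs[c])[0]
    crop(im,u,v,*( (100,100,4) if c=="wrist" else (45,35,8)),f"pics/b_{c}.png")
import pickle; pickle.dump((Cs,K),open("b.pkl","wb"))
print(manip.read_state()['t'])
```

```text
wrist large_lid [(0.95, 20278)] [(0.95, array([0.5526, 0.1518, 0.0586]))]
wrist large_dish [(0.57, 320)] [(0.84, array([0.5407, 0.2409, 0.0403]))]
side large_lid [(0.76, 1128), (0.34, 229)] [(0.59, array([0.5513, 0.1613, 0.0553]))]
side large_dish [(0.86, 600)] [(0.76, array([0.5103, 0.2258, 0.0252]))]
scene large_lid [(0.66, 1867)] [(0.57, array([0.5525, 0.1458, 0.0594]))]
scene large_dish [] []
3.45
```

View pics/b_wrist.png

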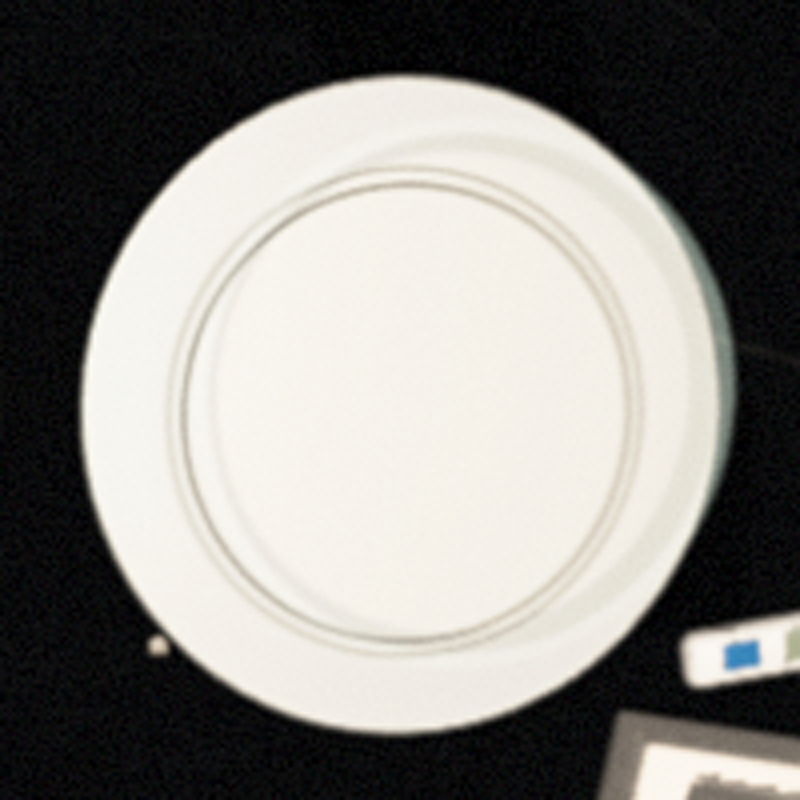

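View pics/b_side.png

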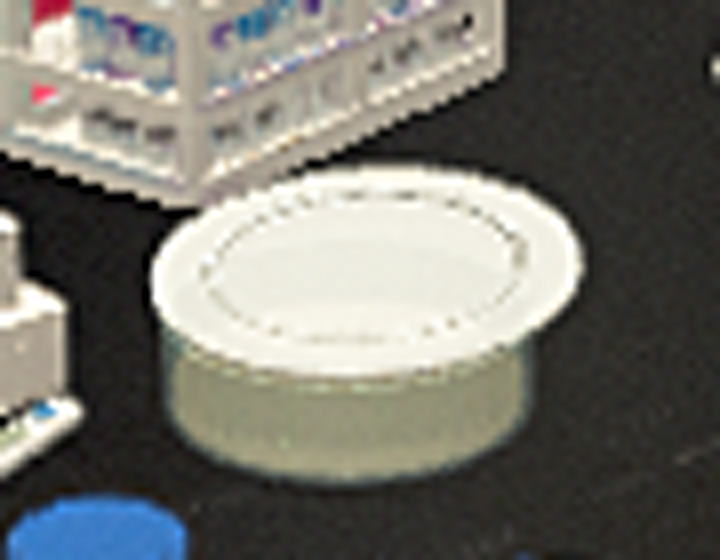

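```bash
cat > fit.py <<'E'
from h import *
import pickle,sys
from scipy.optimize import least_squares
def circ(p,r=0.087,n=180,h=0):
    x,y,z,a,b=p  # plane top centre; slopes: z = z + a*dx + b*dy
    nrm=np.array([-a,-b,1]);nrm/=np.linalg.norm(nrm)
    e1=np.array([1,0,a]);e1/=np.linalg.norm(e1);e2=np.cross(nrm,e1)
    t=np.linspace(0,2*np.pi,n,endpoint=False)
    return np.array([x,y,z])+r*(np.outer(np.cos(t),e1)+np.outer(np.sin(t),e2))+h*nrm
def edge(im,C,p0,r=0.087,w=10):
    # subpixel edge: brightness half crossing along normals of predicted outline
    g=cv2.GaussianBlur(im.astype(np.float32).mean(2),(0,0),0.8)
    P=proj(circ(p0,r),C); c=P.mean(0); out=[];idx=[]
    for i,q in enumerate(P):
        d=(q-c); d/=np.linalg.norm(d); s=np.arange(-w,w+.01,0.25)
        pts=q+s[:,None]*d
        v=cv2.remap(g,pts[:,0].astype(np.float32)[None],pts[:,1].astype(np.float32)[None],cv2.INTER_LINEAR)[0]
        gr=np.gradient(v); 
        if gr.min()<-3: out.append(q+s[gr.argmin()]*d); idx.append(i)
    return np.array(out),np.array(idx)
E
python3 - <<'E'
from fit import *
Cs,K=pickle.load(open("b.pkl","rb"))
p=np.array([0.553,0.147,0.058,0,-0.09])
for it in range(3):
    obs={}
    for c in ["wrist","side","scene"]:
        im=np.load(f"b_{c}.npy"); obs[c]=edge(im,Cs[c],p,w=8 if c=="wrist" else 3)
    def res(p):
        r=[]
        for c,s in [("wrist",.6),("side",.6),("scene",.6)]:
            if not len(obs[c][0]): continue
            Q=proj(circ(p,n=720),Cs[c]); d=np.linalg.norm(obs[c][0][:,None]-Q[None],axis=2).min(1); 
            cc=Q.mean(0); sg=np.sign(np.linalg.norm(obs[c][0]-cc,axis=1)-np.linalg.norm(Q[np.argmin(np.linalg.norm(obs[c][0][:,None]-Q[None],axis=2),axis=1)]-cc,axis=1))
            r.append(d*sg/s)
        return np.concatenate(r)
    s=least_squares(res,p,loss='soft_l1',diff_step=1e-4,x_scale=[.01,.01,.01,.05,.05]); p=s.x
    print(p, {c:len(obs[c][0]) for c in obs}, np.median(abs(s.fun)))
np.save("lidp.npy",p)
im=np.load("b_wrist.npy").copy()
im=cv2.resize(im,None,fx=4,fy=4)
for r in (0.087,0.062,0.058):
    cv2.polylines(im,[(proj(circ(p,r),Cs["wrist"])*4+1.5).astype(np.int32)],True,(255,0,0),1)
u,v=(proj([p[:3]],Cs["wrist"])[0]*4).astype(int)
cv2.imwrite("pics/fit1.png",im[max(0,v-300):v+300,u-400:u+400,::-1])
im=cv2.resize(np.load("b_side.npy"),None,fx=8,fy=8)
for r in (0.087,0.06):
    cv2.polylines(im,[(proj(circ(p,r),Cs["side"])*8+3.5).astype(np.int32)],True,(255,0,0),1)
u,v=(proj([p[:3]],Cs["side"])[0]*8).astype(int)
cv2.imwrite("pics/fit2.png",im[max(0,v-300):v+300,u-400:u+400,::-1])
E
```

```text
[ 0.55632846  0.1508747   0.05731712  0.02726961 -0.0738255 ] {'wrist': 180, 'side': 180, 'scene': 176} 0.9090809563836013
[ 0.55621613  0.15082163  0.05735977  0.03160916 -0.07277038] {'wrist': 180, 'side': 180, 'scene': 178} 0.8389315257271539
[ 0.55615209  0.15079465  0.05728596  0.03441827 -0.07179245] {'wrist': 180, 'side': 180, 'scene': 179} 0.835479476253979
```

Run:
```python
from fit import *
Cs,K=pickle.load(open("b.pkl","rb"))
C=Cs["wrist"]; im=np.load("b_wrist.npy").astype(np.float32); g=im.mean(2)
p=np.load("lidp.npy")
P=proj(circ(p,n=120),C); c=P.mean(0)
print(c)
# radial profile towards angles
bright=[];dim=[]
gb=cv2.GaussianBlur(g,(0,0),0.7)
for th in np.arange(-180,180,3):
    d=np.array([np.cos(np.radians(th)),np.sin(np.radians(th))])
    s=np.arange(70,100,.2); pts=(c+s[:,None]*d).astype(np.float32)
    v=cv2.remap(gb,pts[None,:,0],pts[None,:,1],cv2.INTER_LINEAR)[0]
    b=s[np.argmax(v<165)]; e=s[np.argmax(v<35)]
    bright.append((th,b,c+b*d)); dim.append((th,e,c+e*d))
    if th%9==0: print(th,round(b,1),round(e,1),end=' | ')
W=lambda q,z: ray(np.array(q),C,z)[:,:2]
# lid: bright edge with tilted plane iter
from scipy.optimize import least_squares
q=np.array([x[2] for x in bright])
def fitlid(a,b,z0):
    # intersect with plane
    K_,d_,T=C; n=cv2.undistortPoints(q.reshape(-1,1,2),K_,d_).reshape(-1,2); D=np.c_[n,np.ones(len(n))]@T[:3,:3].T; o=T[:3,3]
    def f(p):
        nrm=np.array([-a,-b,1]); t=((np.array([p[0],p[1],z0])-o)@nrm)/(D@nrm); X=o+D*t[:,None]
        return np.linalg.norm(X-[p[0],p[1],z0],axis=1)-p[2]
    s=least_squares(f,[p[0],p[1],.087],loss='soft_l1',f_scale=.0005); return s.x,s.fun.std()
for a,b in [(0,0),(0.03,-.08),(.034,-.072),(0,-.09)]:
    print(a,b,fitlid(a,b,.057))
q2=np.array([x[2] for x in dim if -42<=x[0]<=20 and x[1]-[y for y in bright if y[0]==x[0]][0][1]>3])
X=W(q2,.045)
f=lambda p: np.linalg.norm(X-p,axis=1)-.075
s=least_squares(f,[.55,.165]); print("dish",s.x,s.fun.std(),len(X), least_squares(lambda p: np.linalg.norm(X-p[:2],axis=1)-p[2],[.55,.165,.075]).x)
```

```text
[282.52251031 123.33761717]
-180 80.2 82.2 | -171 80.4 82.4 | -162 80.6 82.4 | -153 80.8 82.6 | -144 81.2 83.0 | -135 81.6 83.4 | -126 82.2 84.0 | -117 82.4 84.2 | -108 82.8 84.8 | -99 83.2 85.0 | -90 83.4 85.2 | -81 83.2 85.2 | -72 83.2 85.2 | -63 82.8 84.8 | -54 82.4 84.2 | -45 82.2 84.2 | -36 81.8 85.0 | -27 81.0 85.2 | -18 80.2 85.2 | -9 79.4 84.6 | 0 79.2 83.4 | 9 79.0 82.2 | 18 78.4 80.6 | 27 77.8 79.8 | 36 77.8 79.8 | 45 78.2 80.0 | 54 78.4 80.4 | 63 78.8 80.6 | 72 79.2 81.2 | 81 79.6 81.4 | 90 80.0 82.0 | 99 80.4 82.4 | 108 80.6 82.6 | 117 80.8 82.6 | 126 80.8 82.8 | 135 80.8 87.6 | 144 80.6 82.6 | 153 80.6 82.4 | 162 80.4 82.4 | 171 80.4 82.2 | 0 0 (array([0.55705189, 0.1493245 , 0.08661411]), np.float64(0.00030457737513953933))
0.03 -0.08 (array([0.55645248, 0.15093495, 0.08693009]), np.float64(0.00026754939594019855))
0.034 -0.072 (array([0.55637224, 0.15077984, 0.08688236]), np.float64(0.00027170698327686155))
0 -0.09 (array([0.55704577, 0.15112931, 0.08703618]), np.float64(0.0002107266656034529))
dish [0.55271066 0.16941887] 0.00013250682427765886 17 [0.55317873 0.16733918 0.07703384]
```

Run:
```python
from h import *
for i in range(2):
    s=manip.read_state(); print(s['t'],s['position'],s['tool_rot'],s['ft_force'])
    viewer.capture("side")
```

```text
3.45 [0.6025648  0.13012183 0.25867083] [ 2.22433606e+00  2.21842924e+00 -4.10771925e-05] [-0.18010928  0.04305434 -0.01160028]
3.5 [0.60256628 0.13003981 0.25864136] [ 2.22447460e+00  2.21835339e+00 -1.48400541e-04] [-0.02560101 -0.55488517  0.0394845 ]
```

Call:
carry_out:
  rows:
    - [0.5,-1,-1.5,-3,0.08]
    - [0.5,-2,-3,-7,0.16]
    - [0.5,-3,-5,-11,0.23]
    - [0.5,-3,-5,-14,0.23]
    - [0.5,-3,-5,-15.9,0.23]
  grip_force: 6

```text
t: 4.18
position: [0.5719, 0.0794, 0.0981]
tool_rot: [-1.956, -2.457, 0.002]
ft_force: [-0.3, -0.3, 0.5]
width: 0.049
```

Call:
carry_out:
  rows:
    - [0.48,0,0,0,0]
    - [0.48,0,0,0,0]
    - [0.48,0,0,0,0]

```text
t: 4.55
position: [0.5734, 0.0803, 0.1008]
tool_rot: [1.954, 2.458, 0.003]
ft_force: [-1.2, 0.4, 0.9]
width: 0.0447
```

```bash
python3 look.py c wrist side scene
python3 - <<'E'
from h import *
im=np.load("c_side.npy"); C=cam("side"); u,v=proj([[0.56,0.13,0.08]],C)[0]; crop(im,u,v,50,37,8,"pics/c_sidez.png")
im=np.load("c_scene.npy"); C=cam("scene"); u,v=proj([[0.56,0.13,0.08]],C)[0]; crop(im,u,v,50,37,8,"pics/c_scenez.png")
E
```

```text
4.55 [0.57344075 0.08027877 0.10082609] [1.95411141 2.45781609 0.00271462] [-1.22122309  0.40068468  0.89169693] 0.04467746703296683
```

View pics/c_wrist.png

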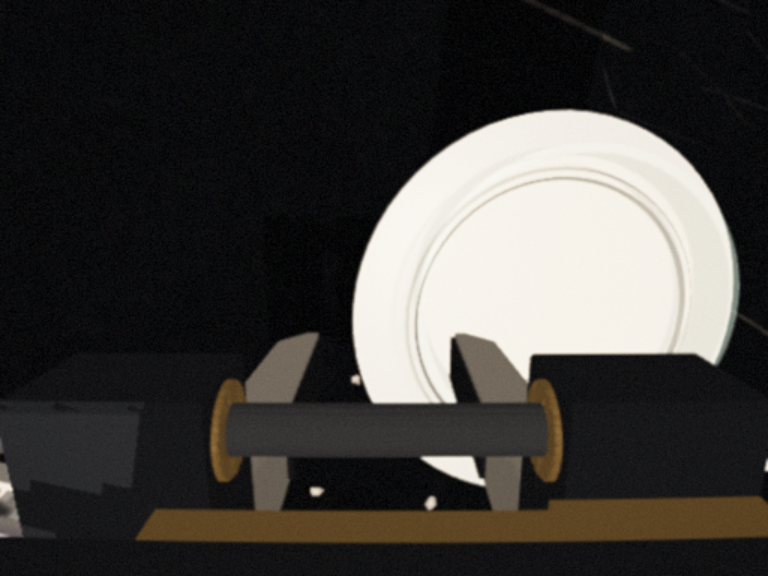

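View pics/c_sidez.png

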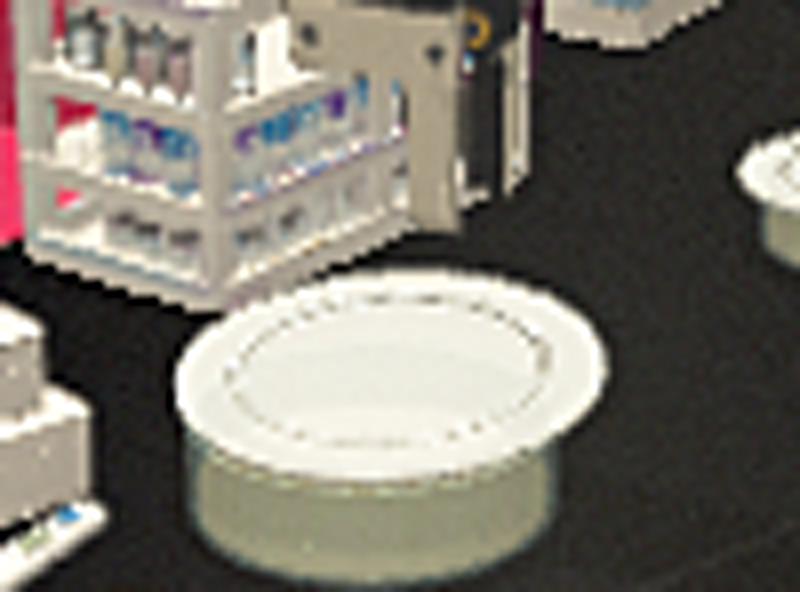

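View pics/c_scenez.png

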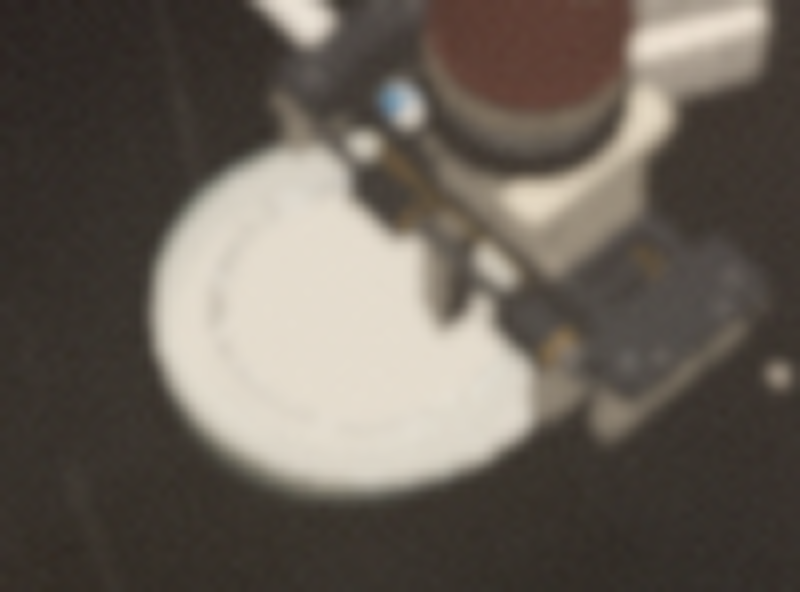

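Run:
```python
from fit import *
C=cam("wrist"); s=manip.read_state(); print(s['position'],s['ft_force'])
p=np.array([.5565,.151,.0572,.095*.22,-.095*.975])
im0=np.load("c_wrist.npy")
o,idx=edge(im0,C,p,w=9)
# use upper (unoccluded) edge points only
sel=(o[:,1]<235)&(o[:,0]>225)&(o[:,0]<480); o=o[sel]
def f(q):
    pp=np.r_[q,p[2:]]; Q=proj(circ(pp,n=1440),C); D=np.linalg.norm(o[:,None]-Q[None],axis=2); j=D.argmin(1); c=Q.mean(0)
    return D.min(1)*np.sign(np.linalg.norm(o-c,axis=1)-np.linalg.norm(Q[j]-c,axis=1))
r=least_squares(f,p[:2],loss='soft_l1',diff_step=1e-4); print(r.x,r.fun.std(),len(o))
im=cv2.resize(im0,None,fx=1.5,fy=1.5)
pp=np.r_[r.x,p[2:]]
for rr in (.087,.0645,.060): cv2.polylines(im,[(proj(circ(pp,rr),C)*1.5).astype(np.int32)],True,(255,0,0),1)
W=R.from_rotvec(s['tool_rot']).as_matrix()
for w in (-.0223,.0223):
    for y in (-.0075,.0075):
        q=proj([s['position']+W@[w,y,0]],C)[0]*1.5; cv2.circle(im,(int(q[0]),int(q[1])),3,(0,255,0),-1)
cv2.imwrite("pics/c_ov.png",im[:,:,::-1])
```

```text
[0.57302319 0.08016448 0.10038143] [ 1.17022049 -0.00700484 -0.26871603]
[0.55637613 0.150352  ] 0.3525885129295865 78
```

View pics/c_ov.png

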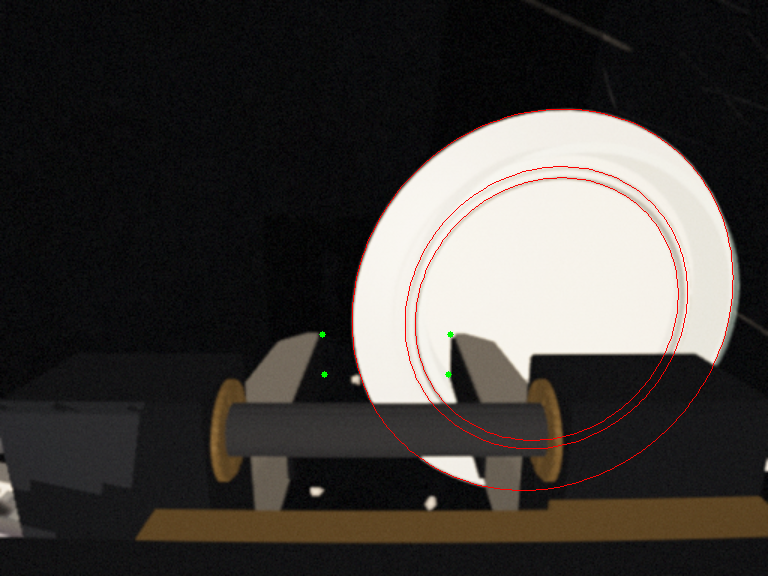

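Call:
carry_out:
  rows:
    - [0.48,0,-0.1,-1.5,0]
    - [0.48,0,-0.1,-2.8,0]
    - [0.48,0,-0.1,-3.3,0]
    - [0.48,0,-0.1,-3.6,0]
    - [0.48,0,-0.1,-3.6,0]

```text
t: 5.32
position: [0.5726, 0.0791, 0.0634]
tool_rot: [-1.955, -2.459, 0.0]
ft_force: [-0.0, 0.1, 0.0]
width: 0.0451
```

```bash
python3 look.py d wrist side scene
python3 - <<'E'
from h import *
im=np.load("d_side.npy"); C=cam("side"); u,v=proj([[0.56,0.13,0.07]],C)[0]; crop(im,u,v,50,37,8,"pics/d_sidez.png")
im=np.load("d_wrist.npy"); crop(im,270,240,100,70,4,"pics/d_wristz.png")
s=manip.read_state(); print(s['position'],s['ft_force'])
E
```

```text
5.325 [0.57258893 0.07909592 0.06343581] [-1.95505301e+00 -2.45895354e+00  3.13535473e-04] [-0.00587494  0.05065365  0.0017328 ] 0.045102177002943104
[0.57289018 0.07914397 0.06397556] [-0.00761395  0.34365131  0.22819909]
```

View pics/d_wristz.png

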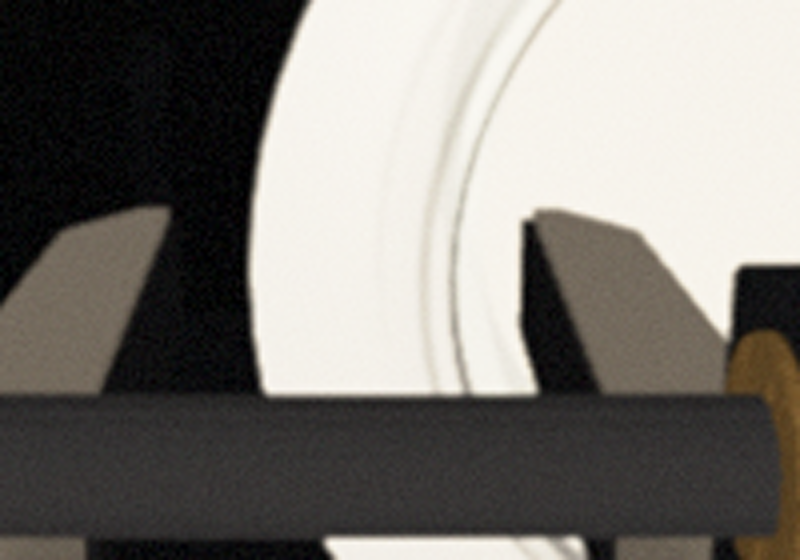

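View pics/d_sidez.png

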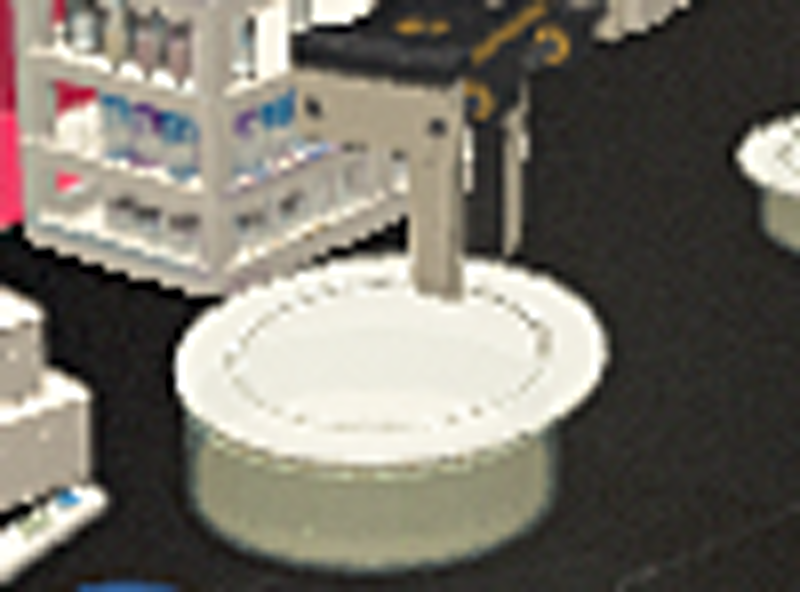

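Call:
carry_out:
  rows:
    - [0.48,0,0.08,-0.06,0]
    - [0.42,0,0.08,-0.06,0]
    - [0.36,0,0.08,-0.06,0]
    - [0.32,0,0.08,-0.06,0]
  grip_force: 6

```text
t: 5.98
position: [0.5726, 0.0798, 0.0631]
tool_rot: [1.955, 2.459, -0.0]
ft_force: [-0.2, -0.5, -0.4]
width: 0.0305
```

```bash
cat > z.py <<'E'
import sys
from h import *
t=sys.argv[1]
s=manip.read_state(); print(s['t'],s['position'],s['ft_force'],s['ft_torque'],s['width'])
im=viewer.capture("wrist"); np.save(f"{t}_wrist.npy",im); crop(im,290,190,130,100,3,f"pics/{t}_w.png")
C=cam("side");im=viewer.capture("side"); np.save(f"{t}_side.npy",im); u,v=proj([[0.56,0.13,0.07]],C)[0]; crop(im,u,v,50,37,8,f"pics/{t}_s.png")
s=manip.read_state(); print(s['t'],s['position'],s['ft_force'],s['width'])
E
python3 z.py e
```

```text
5.975 [0.57260119 0.07983933 0.06305918] [-0.17324664 -0.54643208 -0.37432101] [0.00380296 0.01566289 0.02332669] 0.03047973875430764
6.075 [0.57257743 0.07981103 0.0630411 ] [0.41351869 0.57067958 0.13702293] 0.02988243733868303
```

View pics/e_w.png

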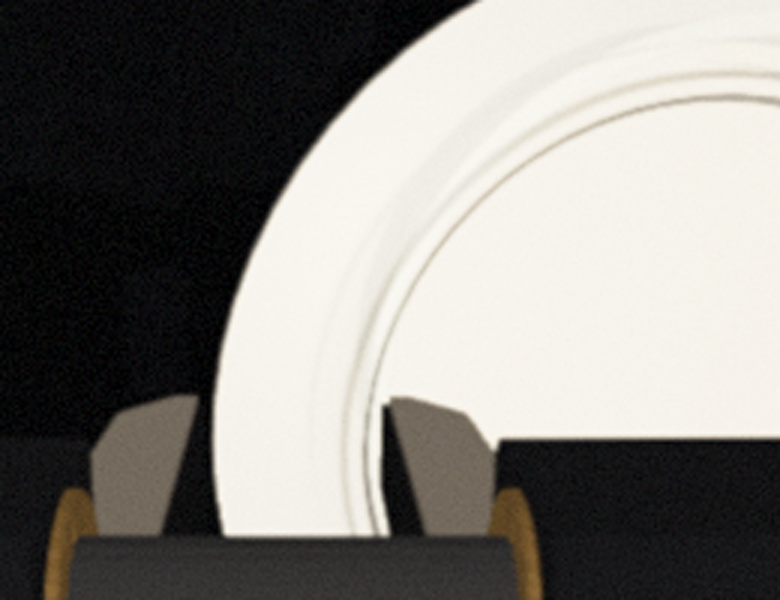

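View pics/e_s.png

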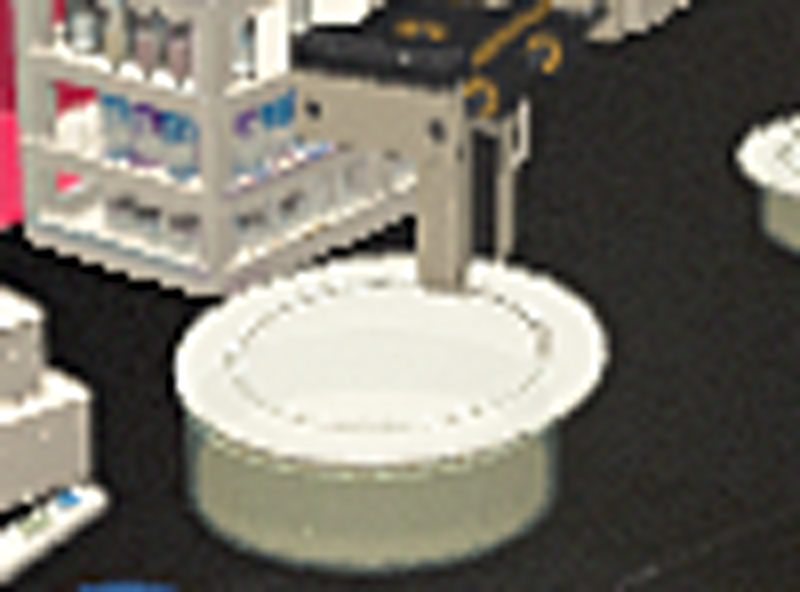

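Call:
carry_out:
  rows:
    - [0.32,0,0,-0.03,0]
    - [0.29,0,0,-0.03,0]
    - [0.26,0,0,-0.03,0]
    - [0.24,0,0,-0.03,0]
    - [0.24,0,0,-0.03,0]
  grip_force: 6

```text
t: 6.7
position: [0.5728, 0.0791, 0.0629]
tool_rot: [1.956, 2.458, -0.001]
ft_force: [0.5, -3.0, 1.5]
width: 0.0242
```

```bash
python3 z.py f
```

```text
6.7 [0.57281154 0.07914475 0.06289597] [ 0.50122359 -3.00719364  1.52190124] [-0.29261461 -0.05340273 -0.05619369] 0.024183915212936613
6.8 [0.57278299 0.07916708 0.0628398 ] [-0.37167949 -2.17699641  2.10901704] 0.02431330806542504
```

View pics/f_w.png

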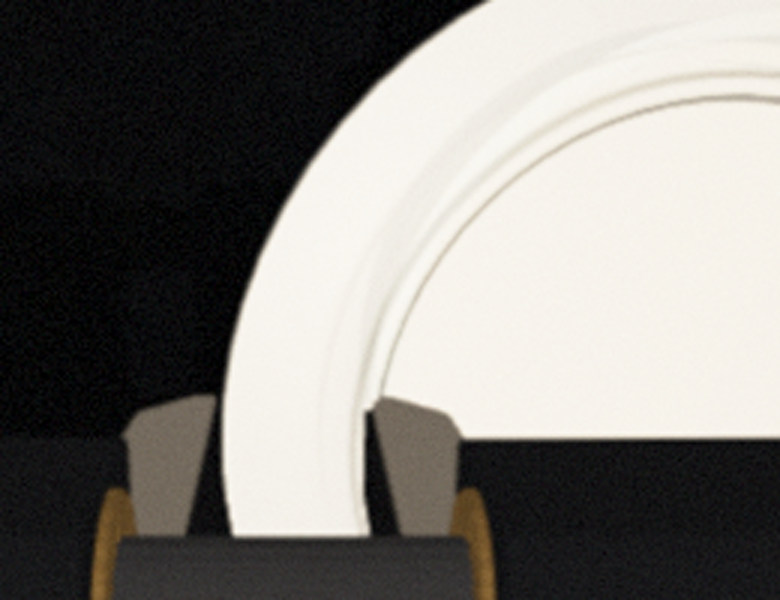

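View pics/f_s.png

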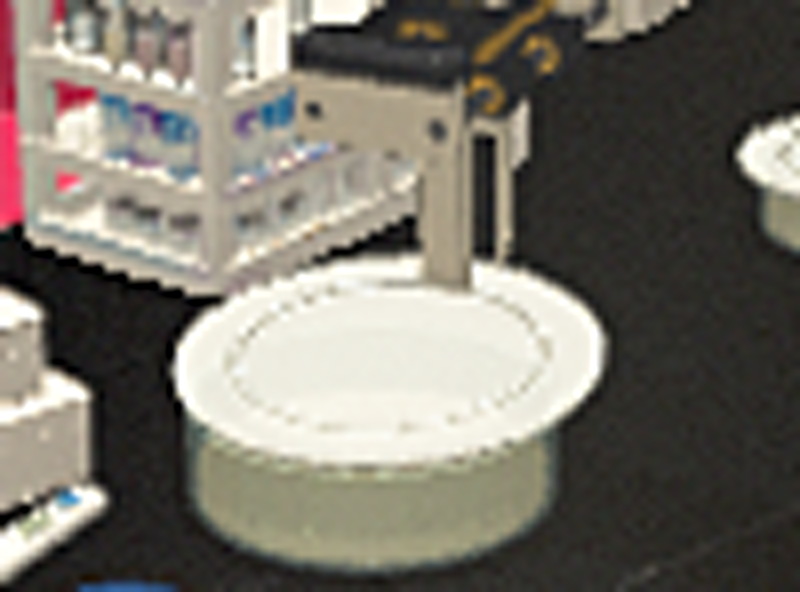

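```bash
cat > lf.py <<'E'
from fit import *
def lidfit(tag,p0=None,cams=("wrist","side"),show=True,w=6):
    C={c:cam(c) for c in cams}
    p=np.array([.5564,.1504,.0572,.095*.22,-.095*.975]) if p0 is None else np.array(p0)
    s=manip.read_state()
    pos=s['position']; Rw=R.from_rotvec(s['tool_rot']).as_matrix()
    for it in range(3):
        O={}
        for c in cams:
            im=np.load(f"{tag}_{c}.npy"); o,idx=edge(im,C[c],p,w=w if c=="wrist" else 3)
            if c=="wrist": m=(o[:,1]<235)
            else:
                # drop points near gripper
                q=proj([pos],C[c])[0]; m=(np.abs(o[:,0]-q[0])>10)|(o[:,1]>q[1]+6)
            O[c]=o[m]
        def f(pp):
            r=[]
            for c in cams:
                Q=proj(circ(pp,n=720),C[c]); D=np.linalg.norm(O[c][:,None]-Q[None],axis=2); j=D.argmin(1); cc=Q.mean(0)
                r.append(D.min(1)*np.sign(np.linalg.norm(O[c]-cc,axis=1)-np.linalg.norm(Q[j]-cc,axis=1)))
            return np.concatenate(r)
        S=least_squares(f,p,loss='soft_l1',f_scale=.3,diff_step=1e-4,x_scale=[.01,.01,.01,.05,.05]); p=S.x
    print(tag,"lid",np.round(p,4),"slope",np.hypot(p[3],p[4]).round(4),"rms",S.fun.std().round(2),{c:len(O[c]) for c in cams})
    return p
if __name__=="__main__":
    import sys
    for t in sys.argv[1:]: lidfit(t)
E
python3 - <<'E'
from lf import *
import h
lidfit("f"); lidfit("f",cams=("wrist",)); lidfit("e",cams=("wrist",)); lidfit("e");
E
```

```text
f lid [ 0.5567  0.1513  0.0562  0.0106 -0.0984] slope 0.099 rms 0.59 {'wrist': 69, 'side': 155}
f lid [ 0.5568  0.1513  0.0573  0.0201 -0.0924] slope 0.0945 rms 0.9 {'wrist': 69}
e lid [ 0.5571  0.1498  0.0574  0.0203 -0.0943] slope 0.0964 rms 0.85 {'wrist': 70}
e lid [ 0.5569  0.1498  0.0561  0.0116 -0.0985] slope 0.0992 rms 0.56 {'wrist': 70, 'side': 157}
```

Call:
carry_out:
  rows:
    - [0.2,0,0.0,0.0,0]
    - [0.2,0,0.05,0.15,0]
    - [0.2,0,0.1,0.3,0]
    - [0.2,0,0.15,0.45,0]
    - [0.2,0,0.15,0.45,0]
  grip_force: 8

```text
t: 7.42
position: [0.5729, 0.0794, 0.0673]
tool_rot: [1.955, 2.456, -0.003]
ft_force: [1.3, -5.4, 1.0]
width: 0.0187
```

```bash
python3 z.py g
python3 - <<'E'
from lf import *
lidfit("g"); lidfit("g",cams=("wrist",))
E
```

```text
7.425 [0.57292904 0.07941635 0.06729437] [ 1.31092661 -5.36887915  1.01815245] [-1.04817779 -0.17954812  0.00130406] 0.018665367072056543
7.525 [0.57291041 0.07938339 0.06722818] [ 0.78683345 -5.8336923   1.01411222] 0.018893238627001548
g lid [ 0.5564  0.1535  0.058   0.0124 -0.1162] slope 0.1168 rms 0.54 {'wrist': 69, 'side': 157}
g lid [ 0.5563  0.1539  0.0578  0.019  -0.0937] slope 0.0956 rms 0.83 {'wrist': 70}
```

View pics/g_w.png

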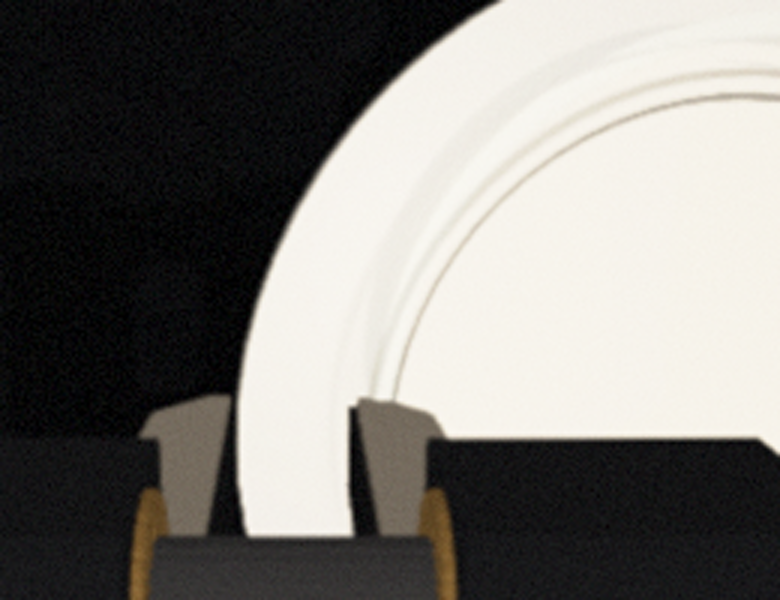

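View pics/g_s.png

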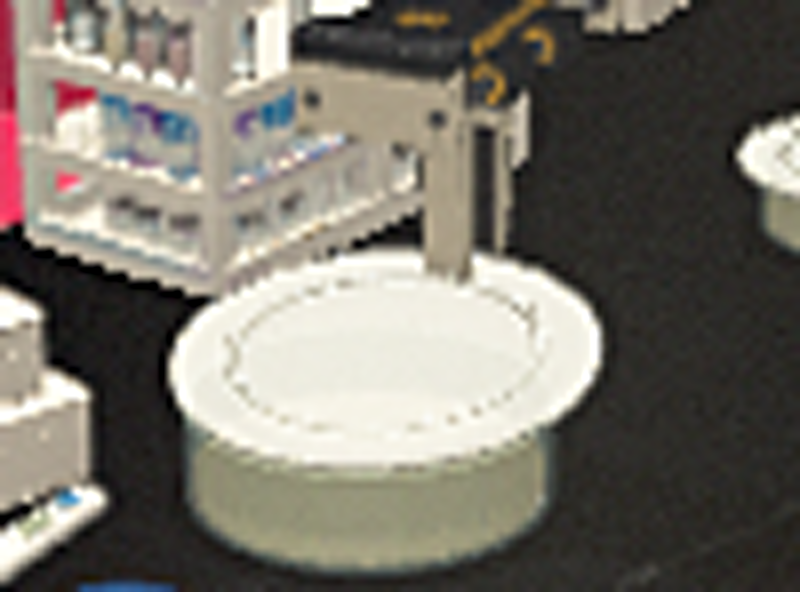

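```bash
cat > dish.py <<'E'
from h import *
import sys
C=cam("side")
def dshift(a,b):
    A=cv2.cvtColor(np.load(f"{a}_side.npy"),cv2.COLOR_RGB2GRAY).astype(np.float32);B=cv2.cvtColor(np.load(f"{b}_side.npy"),cv2.COLOR_RGB2GRAY).astype(np.float32)
    u,v=proj([[.5525,.168,0.015]],C)[0]; u=int(u);v=int(v)
    h=14; 
    T=A[v-2:v+h,u-28:u+29]; S=B[v-2-3:v+h+3,u-31:u+32]
    f=8; T=cv2.resize(T,None,fx=f,fy=f,interpolation=cv2.INTER_CUBIC);S=cv2.resize(S,None,fx=f,fy=f,interpolation=cv2.INTER_CUBIC)
    r=cv2.matchTemplate(S,T,cv2.TM_CCOEFF_NORMED); _,m,_,l=cv2.minMaxLoc(r)
    d=(np.array(l)/f-3)
    w=ray([[u+d[0],v+d[1]]],C,0)-ray([[u,v]],C,0)
    return d,np.round(w[0]*1000,1),round(m,3)
for b in sys.argv[2:]: print(sys.argv[1],b,dshift(sys.argv[1],b))
E
python3 dish.py c d e f g
```

```text
c d (array([0., 0.]), array([0., 0., 0.]), 0.999)
c e (array([0., 0.]), array([0., 0., 0.]), 0.999)
c f (array([0., 0.]), array([0., 0., 0.]), 0.996)
c g (array([-0.375,  0.25 ]), array([-0.3,  2.3,  0. ]), 0.992)
```

Call:
carry_out:
  rows:
    - [0.2,0,-0.3,0,0]
    - [0.2,0,-0.5,0.1,0]
    - [0.24,0,-0.5,1.0,0]
    - [0.48,0,-0.3,2.0,0]
    - [0.48,0,-0.3,2.5,0]
  grip_force: 8

```text
t: 8.15
position: [0.5731, 0.0794, 0.0935]
tool_rot: [1.954, 2.459, 0.003]
ft_force: [0.6, -0.5, -0.3]
width: 0.0379
```

Call:
carry_out:
  rows:
    - [0.48,0,0,0,0]
    - [0.48,0,0,0,0]

```text
t: 8.4
position: [0.5724, 0.0784, 0.0921]
tool_rot: [-1.955, -2.459, 0.0]
ft_force: [0.1, 0.7, -0.5]
width: 0.0444
```

```bash
python3 z.py i; python3 dish.py c i
python3 - <<'E'
from lf import *
lidfit("i"); lidfit("i",cams=("wrist",)); lidfit("d");lidfit("d",cams=("wrist",)); lidfit("c",cams=("wrist",))
E
```

```text
8.4 [0.57240013 0.078358   0.09214649] [ 0.10734528  0.71101696 -0.48966149] [ 0.08848118 -0.01354313 -0.03161966] 0.044368324019079274
8.5 [0.57232961 0.07825191 0.09195764] [-0.24583003  0.65896299  0.05674207] 0.04467645457758429
c i (array([-0.375,  0.125]), array([0.4, 1.5, 0. ]), 0.993)
i lid [ 0.5559  0.1529  0.0572  0.0134 -0.091 ] slope 0.092 rms 0.49 {'wrist': 98, 'side': 168}
i lid [ 0.556   0.1528  0.0585  0.0316 -0.0895] slope 0.0949 rms 0.4 {'wrist': 98}
d lid [ 0.556   0.1502  0.0565  0.0013 -0.1284] slope 0.1284 rms 1.56 {'wrist': 62, 'side': 166}
d lid [ 0.5544  0.1477  0.0647 -0.1959 -0.2158] slope 0.2914 rms 1.6 {'wrist': 68}
c lid [ 0.5562  0.148   0.0543  0.0495 -0.1037] slope 0.1149 rms 0.82 {'wrist': 99}
```

View pics/i_w.png

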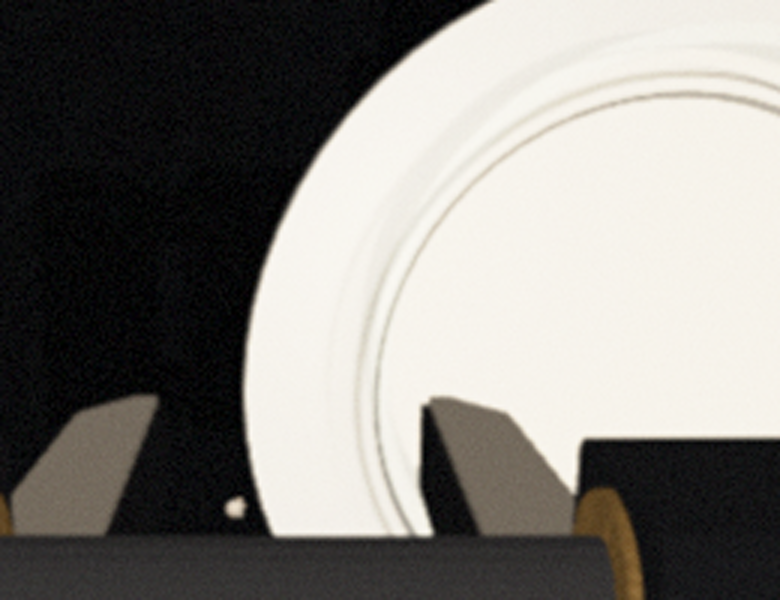

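View pics/i_s.png

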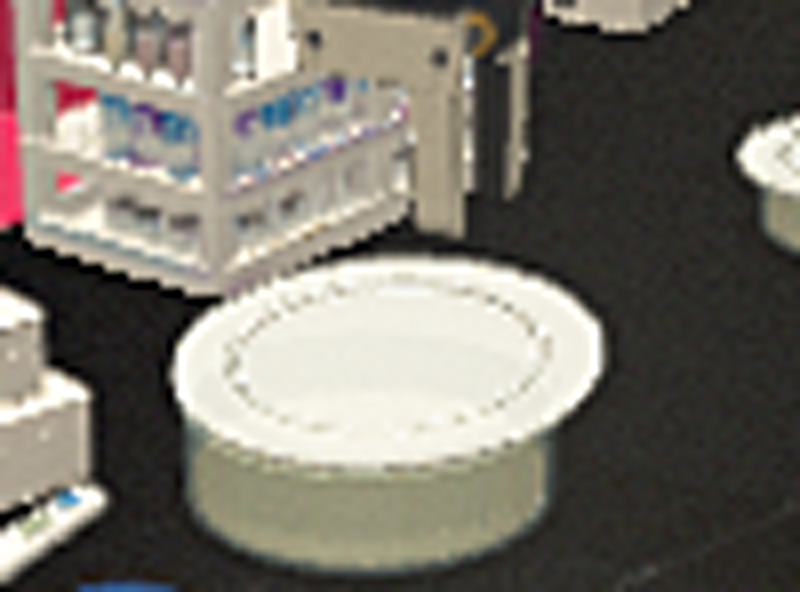

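Call:
carry_out:
  rows:
    - [0.4,0,0.28,-1,0]
    - [0.36,0,0.28,-2.2,0]
    - [0.36,0,0.28,-2.7,0]
    - [0.36,0,0.28,-2.9,0]
    - [0.36,0,0.28,-2.9,0]
  grip_force: 5

```text
t: 9.12
position: [0.5726, 0.0811, 0.0631]
tool_rot: [-1.955, -2.459, 0.0]
ft_force: [-0.4, -0.1, -0.9]
width: 0.0334
```

Call:
carry_out:
  rows:
    - [0.36,0,0,-0.05,0]
    - [0.36,0,0,-0.1,0]
    - [0.36,0,0,-0.15,0]
    - [0.36,0,0,-0.15,0]

```text
t: 9.62
position: [0.5727, 0.0811, 0.0618]
tool_rot: [1.955, 2.459, 0.0]
ft_force: [0.7, 0.4, 1.1]
width: 0.0334
```

```bash
python3 z.py j; python3 dish.py c j
python3 - <<'E'
from lf import *
lidfit("j"); lidfit("j",cams=("wrist",))
E
```

```text
9.625 [0.57268847 0.08113407 0.06183801] [0.66582816 0.39516432 1.10683982] [ 0.03899943 -0.01061911 -0.01215659] 0.03335619439692971
9.725 [0.57268004 0.08110571 0.06180395] [0.11896203 0.02021809 0.31886018] 0.033480428447570695
c j (array([-0.25,  0.  ]), array([0.7, 0.5, 0. ]), 0.993)
j lid [ 0.5558  0.1528  0.0566  0.0093 -0.0799] slope 0.0804 rms 0.62 {'wrist': 69, 'side': 156}
j lid [ 0.556   0.1528  0.0568  0.0025 -0.0727] slope 0.0727 rms 0.6 {'wrist': 68}
```

View pics/j_w.png

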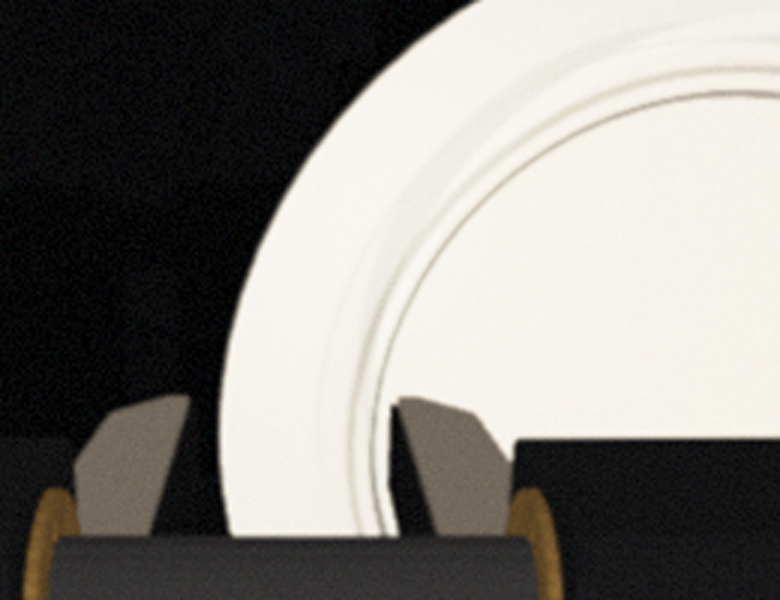

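View pics/j_s.png

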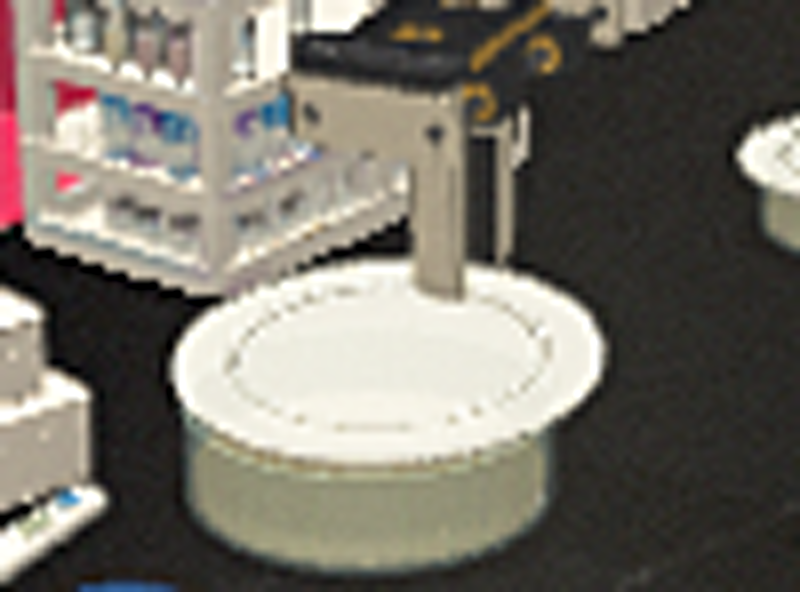

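Call:
carry_out:
  rows:
    - [0.31,0,0,0,0]
    - [0.28,0,0,0,0]
    - [0.26,0,0,0,0]
    - [0.26,0,0,0,0]
  grip_force: 5

```text
t: 10.22
position: [0.5727, 0.0806, 0.0618]
tool_rot: [1.955, 2.458, -0.001]
ft_force: [-0.2, -0.5, 2.1]
width: 0.0244
```

```bash
python3 z.py k; python3 dish.py c k
python3 - <<'E'
from lf import *
lidfit("k"); lidfit("k",cams=("wrist",))
E
```

```text
10.225 [0.57268498 0.08063208 0.06179816] [-0.22278767 -0.50188158  2.08262639] [-0.15948649  0.02618993 -0.02517882] 0.02437287187873331
10.325 [0.57268453 0.08063957 0.06179929] [-0.48196946 -1.3405204   0.40916134] 0.02404729627929291
c k (array([-0.25,  0.  ]), array([0.7, 0.5, 0. ]), 0.99)
k lid [ 0.556   0.153   0.0566  0.0054 -0.0691] slope 0.0693 rms 0.79 {'wrist': 68, 'side': 156}
k lid [ 0.5562  0.1525  0.058   0.0137 -0.0869] slope 0.088 rms 0.74 {'wrist': 67}
```

View pics/k_w.png

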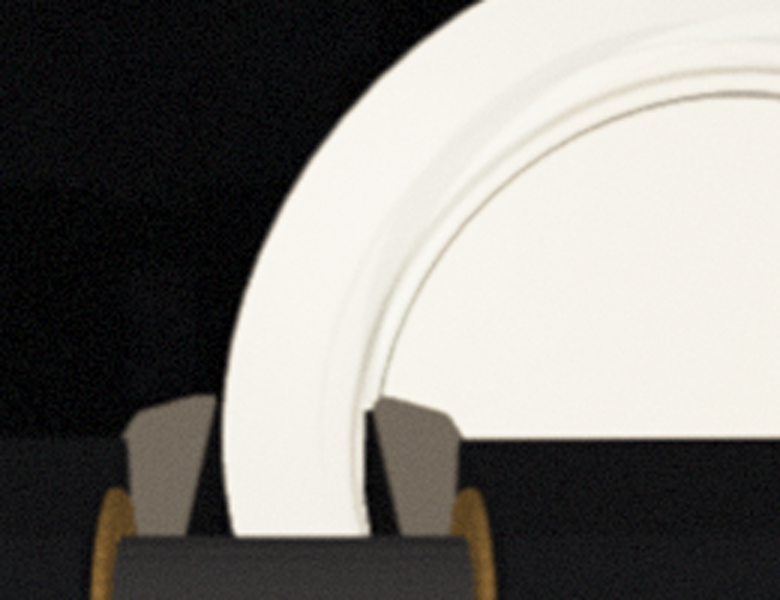

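Call:
carry_out:
  rows:
    - [0.28,0,0,0.3,0]
    - [0.36,0,0,0.8,0]
    - [0.46,-0.2,0.5,1.0,0]
    - [0.46,-0.2,0.7,1.0,0]
    - [0.46,-0.2,0.7,0.6,0]
  grip_force: 6

```text
t: 10.95
position: [0.5707, 0.0887, 0.0678]
tool_rot: [1.954, 2.46, 0.001]
ft_force: [-0.9, 1.0, -0.2]
width: 0.0428
```

Call:
carry_out:
  rows:
    - [0.46,0,0,-0.2,0]
    - [0.46,0,0,-0.5,0]
    - [0.46,0,0,-0.55,0]
    - [0.46,0,0,-0.55,0]

```text
t: 11.45
position: [0.5706, 0.0881, 0.0622]
tool_rot: [1.955, 2.459, -0.0]
ft_force: [-0.2, -0.6, 0.4]
width: 0.0426
```

```bash
python3 z.py l; python3 dish.py c l
python3 - <<'E'
from lf import *
lidfit("l"); lidfit("l",cams=("wrist",))
E
```

```text
11.45 [0.57059873 0.08809093 0.06216755] [-0.24989367 -0.62053047  0.41149556] [0.06235337 0.0620404  0.00627497] 0.0426327212700469
11.55 [0.57068812 0.08811512 0.06232278] [-0.52451852  0.06531833  1.02435449] 0.042846390452678226
c l (array([-0.375,  0.125]), array([0.4, 1.5, 0. ]), 0.993)
l lid [ 0.5559  0.153   0.0564  0.0038 -0.1036] slope 0.1037 rms 0.86 {'wrist': 78, 'side': 156}
l lid [ 0.556   0.1525  0.0522 -0.0633 -0.1399] slope 0.1536 rms 1.5 {'wrist': 91}
```

View pics/l_w.png

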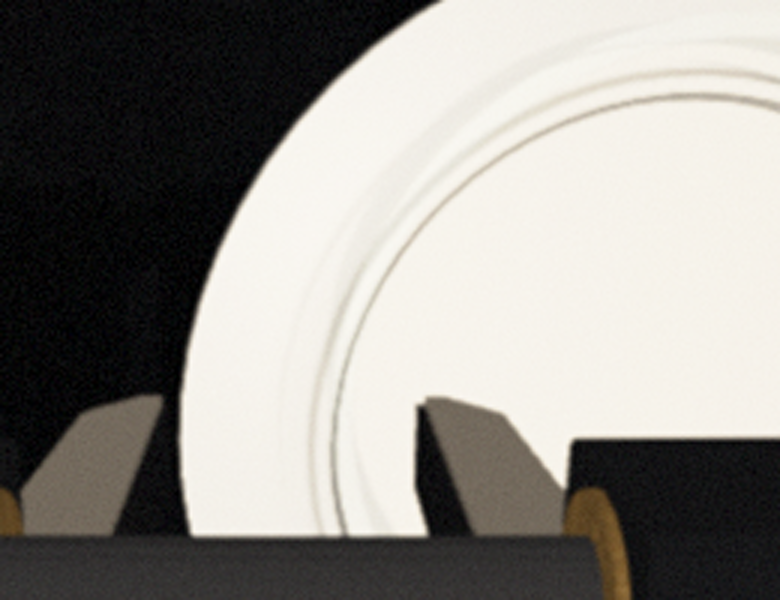

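View pics/l_s.png

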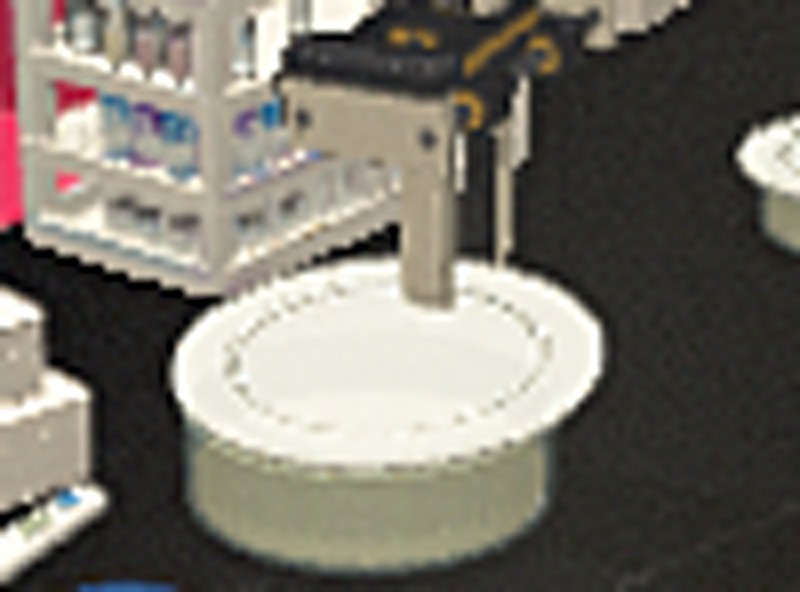

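Call:
carry_out:
  rows:
    - [0.46,-0.02,0.1,0,0]
    - [0.46,-0.04,0.2,0,0]
    - [0.46,-0.06,0.25,0,0]
    - [0.46,-0.06,0.25,0,0]

```text
t: 12.05
position: [0.5702, 0.0899, 0.0623]
tool_rot: [1.955, 2.458, -0.001]
ft_force: [0.7, -1.5, -0.4]
width: 0.0428
```

```bash
python3 z.py m; python3 dish.py c m
python3 - <<'E'
from lf import *
lidfit("m"); lidfit("m",cams=("wrist",))
E
```

```text
12.05 [0.57015463 0.08993451 0.06225932] [ 0.65477226 -1.54569778 -0.41730735] [-0.3723105  -0.08425017 -0.01971776] 0.04276011494737061
12.15 [0.57017583 0.08996217 0.06228418] [ 1.18047603 -1.45115691  0.18502534] 0.043038753609054
c m (array([-0.375,  0.25 ]), array([-0.3,  2.3,  0. ]), 0.992)
m lid [ 0.5557  0.153   0.056   0.0016 -0.1201] slope 0.1202 rms 1.12 {'wrist': 91, 'side': 156}
m lid [ 0.5558  0.1527  0.053  -0.051  -0.1278] slope 0.1377 rms 1.21 {'wrist': 91}
```

Call:
carry_out:
  rows:
    - [0.46,-0.01,0.05,0,0]
    - [0.46,-0.01,0.05,0.1,0]
    - [0.46,-0.02,0.07,0.2,0]
    - [0.46,-0.02,0.09,0.3,0]
    - [0.46,-0.02,0.1,0.4,0]

```text
t: 12.78
position: [0.5696, 0.0933, 0.0664]
tool_rot: [-1.953, -2.459, -0.002]
ft_force: [0.8, -0.3, -0.1]
width: 0.043
```

```bash
python3 z.py n; python3 dish.py c n
python3 - <<'E'
from lf import *
lidfit("n"); lidfit("n",cams=("wrist",)); lidfit("n",cams=("side",))
E
```

```text
12.775 [0.56959771 0.09332408 0.06636569] [ 0.79574744 -0.27112946 -0.11961229] [0.03906083 0.04189468 0.0045932 ] 0.043037091604535054
12.875 [0.56974767 0.09282863 0.06642714] [ 0.04350236  0.59416434 -0.80833598] 0.04259673739665131
c n (array([-0.25 ,  0.375]), array([-1.2,  2.8,  0. ]), 0.988)
n lid [ 0.5554  0.1555  0.0564  0.0082 -0.0919] slope 0.0923 rms 0.52 {'wrist': 92, 'side': 156}
n lid [ 0.5556  0.1553  0.0578  0.0137 -0.0981] slope 0.099 rms 0.72 {'wrist': 92}
n lid [ 0.5529  0.1565  0.0572  0.0168 -0.0969] slope 0.0983 rms 0.28 {'side': 156}
```

View pics/n_s.png

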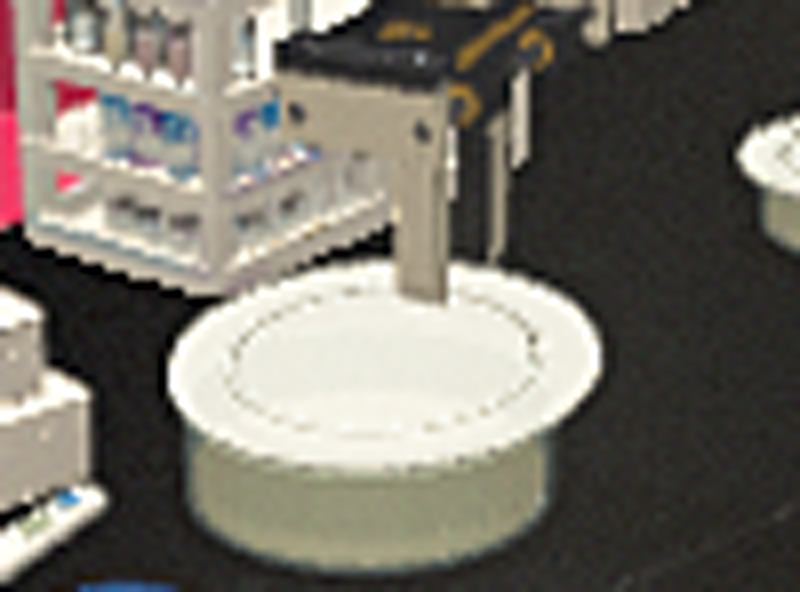

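View pics/n_w.png

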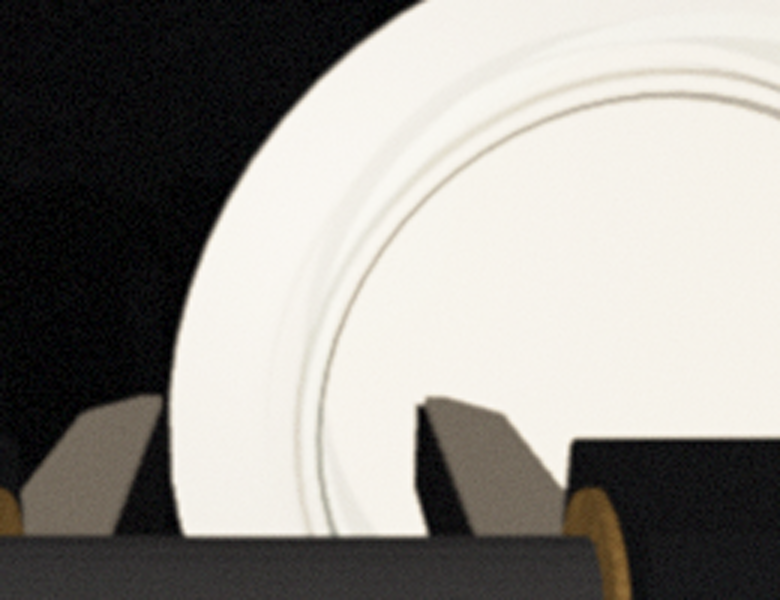

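Call:
carry_out:
  rows:
    - [0.46,0,0,1.0,0]
    - [0.2,0,0,2,0]
    - [0,-0.7,3.2,2,0]
    - [0,-1.4,6.3,1.5,0]
    - [0,-1.4,6.3,0.2,0]

```text
t: 13.5
position: [0.5558, 0.159, 0.0694]
tool_rot: [-1.948, -2.464, -0.007]
ft_force: [1.4, 0.3, -0.3]
width: 0.0071
```

Call:
carry_out:
  rows:
    - [0,0,0,-0.5,0]
    - [0,0,0,-0.8,0]
    - [0,0,0,-0.8,0]
    - [0,0,0,-0.8,0]

```text
t: 14.0
position: [0.5562, 0.1541, 0.0605]
tool_rot: [1.956, 2.458, 0.0]
ft_force: [0.4, -0.5, -0.9]
width: 0.0006
```

Call:
carry_out:
  rows:
    - [0,0,0,-0.05,0]
    - [0,0,0,-0.05,0]

```text
t: 14.25
position: [0.5558, 0.1546, 0.0598]
tool_rot: [1.955, 2.459, 0.0]
ft_force: [0.3, 1.0, 0.8]
width: 0.0003
```

Call:
carry_out:
  rows:
    - [0,0,0,-0.05,0]
    - [0,0,0,-0.05,0]

```text
t: 14.5
position: [0.5558, 0.1547, 0.0592]
tool_rot: [-1.955, -2.459, 0.0]
ft_force: [-0.3, 0.0, 0.6]
width: 0.0007
```

Call:
carry_out:
  rows:
    - [0,0,0,-0.05,0]
    - [0,0,0,-0.05,0]

```text
t: 14.75
position: [0.5558, 0.1546, 0.0587]
tool_rot: [-1.955, -2.459, 0.0]
ft_force: [-0.2, 0.3, -0.2]
width: 0.0004
```

Call:
carry_out:
  rows:
    - [0,0,0,-0.05,0]
    - [0,0,0,-0.05,0]

```text
t: 15.0
position: [0.5558, 0.1546, 0.0582]
tool_rot: [-1.955, -2.459, 0.0]
ft_force: [0.1, -0.5, 0.2]
width: 0.0001
```

Call:
carry_out:
  rows:
    - [0,0,0,-0.05,0]
    - [0,0,0,-0.05,0]

```text
t: 15.25
position: [0.5558, 0.1547, 0.0578]
tool_rot: [1.955, 2.459, 0.0]
ft_force: [-0.3, 0.2, -0.1]
width: 0.0008
```

Call:
carry_out:
  rows:
    - [0,0,0,-0.05,0]
    - [0,0,0,-0.05,0]

```text
t: 15.5
position: [0.5559, 0.1546, 0.0575]
tool_rot: [1.955, 2.459, 0.0]
ft_force: [-0.3, 0.1, 2.9]
width: 0.0007
```

Call:
carry_out:
  rows:
    - [0,0,0,-0.05,0]
    - [0,0,0,-0.05,0]

```text
t: 15.75
position: [0.556, 0.1547, 0.0569]
tool_rot: [1.955, 2.459, 0.0]
ft_force: [0.2, -0.7, 3.0]
width: 0.0004
```

Call:
carry_out:
  rows:
    - [0,0,0,-0.05,0]
    - [0,0,0,-0.05,0]

```text
t: 16.0
position: [0.556, 0.1547, 0.0568]
tool_rot: [1.955, 2.459, 0.001]
ft_force: [-1.4, -0.9, 5.6]
width: 0.0005
```

Call:
carry_out:
  rows:
    - [0,0.02,-0.1,0.02,0]
    - [0,0.05,-0.2,0.02,0]
    - [0,0.07,-0.3,0.02,0]
    - [0,0.08,-0.35,0.02,0]
    - [0,0.08,-0.35,0.02,0]

```text
t: 16.62
position: [0.5564, 0.1539, 0.0568]
tool_rot: [-1.952, -2.459, -0.005]
ft_force: [-1.8, 5.0, 5.0]
width: 0.0002
```

```bash
python3 z.py o; python3 dish.py c o
python3 - <<'E'
from lf import *
lidfit("o",p0=[.556,.153,.0572,.02,-.093]); lidfit("o",cams=("wrist",)); lidfit("o",cams=("side",))
E
```

```text
16.625 [0.55640401 0.15392803 0.05678241] [-1.81031301  4.99350721  5.02917787] [ 1.03058948  0.37894604 -0.00553388] 0.00019125748234740585
16.725 [0.55642024 0.15391286 0.05679101] [-1.56493933  5.35633402  5.04129599] 0.000509819403350017
c o (array([-0.25 ,  0.375]), array([-1.2,  2.8,  0. ]), 0.988)
o lid [ 0.5563  0.1555  0.0562  0.0165 -0.082 ] slope 0.0837 rms 0.44 {'wrist': 90, 'side': 156}
o lid [ 0.5564  0.1558  0.0572  0.0251 -0.0856] slope 0.0892 rms 0.38 {'wrist': 89}
o lid [ 0.5548  0.154   0.0554  0.0245 -0.0903] slope 0.0936 rms 0.28 {'side': 157}
```

View pics/o_w.png

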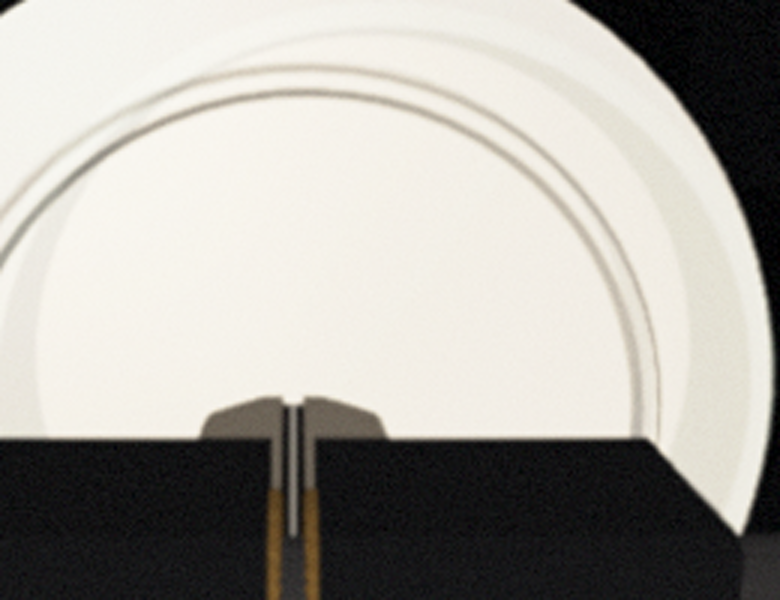

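View pics/o_s.png

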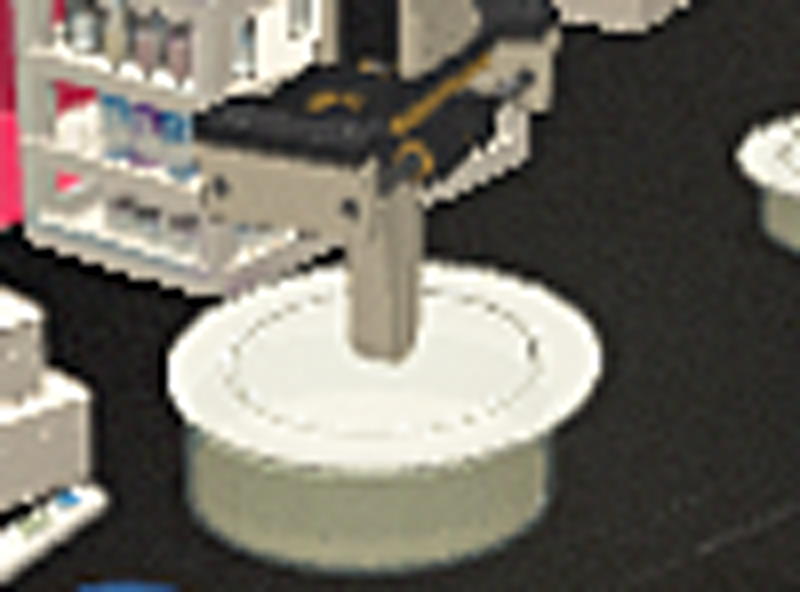

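Call:
carry_out:
  rows:
    - [0,0.03,-0.1,-0.03,0]
    - [0,0.05,-0.2,-0.06,0]
    - [0,0.07,-0.3,-0.06,0]
    - [0,0.08,-0.35,-0.06,0]
    - [0,0.08,-0.35,-0.06,0]

```text
t: 17.35
position: [0.5577, 0.151, 0.0565]
tool_rot: [-1.952, -2.46, -0.007]
ft_force: [-1.5, 5.1, 6.3]
width: 0.0005
```

```bash
python3 z.py p; python3 dish.py c o p
python3 - <<'E'
from lf import *
lidfit("p",p0=[.556,.155,.0572,.02,-.093]); lidfit("p",cams=("wrist",)); lidfit("p",cams=("side",))
E
```

```text
17.35 [0.55773992 0.15103523 0.05650793] [-1.53661712  5.058005    6.27712766] [1.19746396 0.26552646 0.01973794] 0.0005390749059694294
17.45 [0.55773502 0.15104662 0.05650947] [-1.99854409  4.77626723  5.76840823] 0.00032168820787819023
c o (array([-0.25 ,  0.375]), array([-1.2,  2.8,  0. ]), 0.988)
c p (array([-0.25,  0.25]), array([-0.6,  2. ,  0. ]), 0.992)
p lid [ 0.5577  0.153   0.0563  0.0183 -0.0924] slope 0.0942 rms 1.05 {'wrist': 90, 'side': 157}
p lid [ 0.5578  0.1528  0.0563  0.0163 -0.0885] slope 0.09 rms 0.71 {'wrist': 90}
p lid [ 0.5555  0.1528  0.0562  0.0239 -0.0929] slope 0.0959 rms 0.31 {'side': 157}
```

Call:
carry_out:
  rows:
    - [0,0,0.1,0.3,0]
    - [0.3,0,0,2.0,0]
    - [0.98,0.5,-2,2.5,0]
    - [0.98,0.95,-4.05,2.5,0]
    - [0.98,0.95,-4.05,2.5,0]

```text
t: 18.08
position: [0.5675, 0.1036, 0.0814]
tool_rot: [1.96, 2.452, -0.002]
ft_force: [-0.4, 0.6, -0.2]
width: 0.036
```

Call:
carry_out:
  rows:
    - [0.98,0,0,0,0]
    - [0.98,0,0,-1,0]
    - [0.98,0,0,-1.8,0]
    - [0.98,0,0,-1.8,0]

```text
t: 18.58
position: [0.566, 0.1076, 0.0617]
tool_rot: [-1.953, -2.459, 0.003]
ft_force: [0.2, -0.2, 1.0]
width: 0.0758
```

```bash
python3 z.py q; python3 dish.py c q
python3 - <<'E'
from lf import *
lidfit("q",p0=[.557,.153,.0572,.02,-.093]); lidfit("q",cams=("wrist",)); lidfit("q",cams=("side",))
E
```

```text
18.575 [0.56596077 0.10757204 0.06167586] [ 0.15884288 -0.20180534  0.96578796] [ 0.09012192  0.00054354 -0.05818263] 0.07580321620918094
18.675 [0.56670655 0.10738243 0.06251347] [ 0.73758134 -0.37212605  0.08689638] 0.08424719514857613
c q (array([-0.25 , -0.125]), array([ 1.3, -0.3,  0. ]), 0.982)
q lid [ 0.5581  0.1525  0.0572  0.0128 -0.0445] slope 0.0463 rms 0.67 {'wrist': 89, 'side': 157}
q lid [ 0.5586  0.1525  0.0597  0.0194 -0.0657] slope 0.0685 rms 0.97 {'wrist': 89}
q lid [ 0.5507  0.1581  0.0603  0.0157 -0.0555] slope 0.0577 rms 0.43 {'side': 157}
```

View pics/q_w.png

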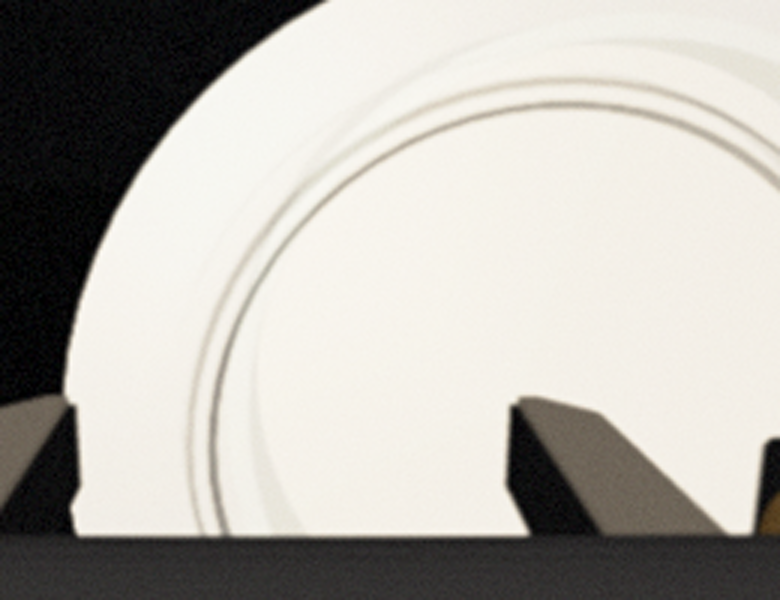

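View pics/q_s.png

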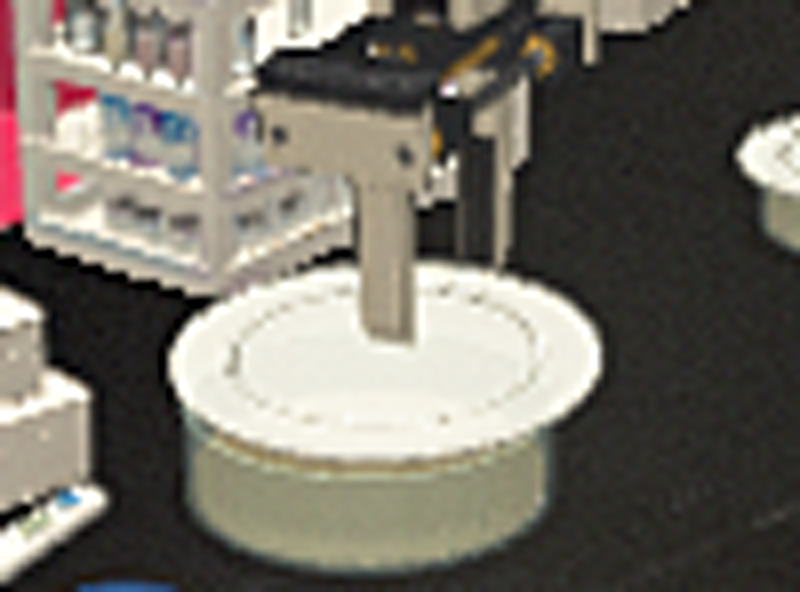

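Call:
carry_out:
  rows:
    - [0.98,0,0,0.3,0]
    - [0.98,0,0,0.6,0]
    - [0.98,0,0,1,0]
    - [0.98,0,0,1.5,0]
    - [0.98,0,0,1.5,0]

```text
t: 19.3
position: [0.5673, 0.1072, 0.0785]
tool_rot: [1.955, 2.458, 0.002]
ft_force: [-0.2, 0.3, -0.6]
width: 0.0914
```

```bash
python3 z.py r; python3 dish.py c r
python3 - <<'E'
from lf import *
lidfit("r",p0=[.557,.153,.0572,.02,-.093]); lidfit("r",cams=("wrist",)); lidfit("r",cams=("side",))
E
```

```text
19.3 [0.56732923 0.10721905 0.07850458] [-0.16019677  0.26699718 -0.62569841] [ 0.06314428 -0.02064081 -0.03156701] 0.0914135684471862
19.4 [0.56689506 0.107119   0.0779398 ] [-0.29659855 -0.03147737 -0.26942179] 0.0910263435335169
c r (array([-0.25,  0.25]), array([-0.6,  2. ,  0. ]), 0.991)
r lid [ 0.5571  0.153   0.0565  0.0197 -0.0916] slope 0.0937 rms 0.85 {'wrist': 94, 'side': 157}
r lid [ 0.5575  0.1527  0.0579  0.0217 -0.0744] slope 0.0775 rms 0.91 {'wrist': 94}
r lid [ 0.5558  0.1524  0.0559  0.0262 -0.0944] slope 0.098 rms 0.33 {'side': 157}
```

View pics/r_w.png

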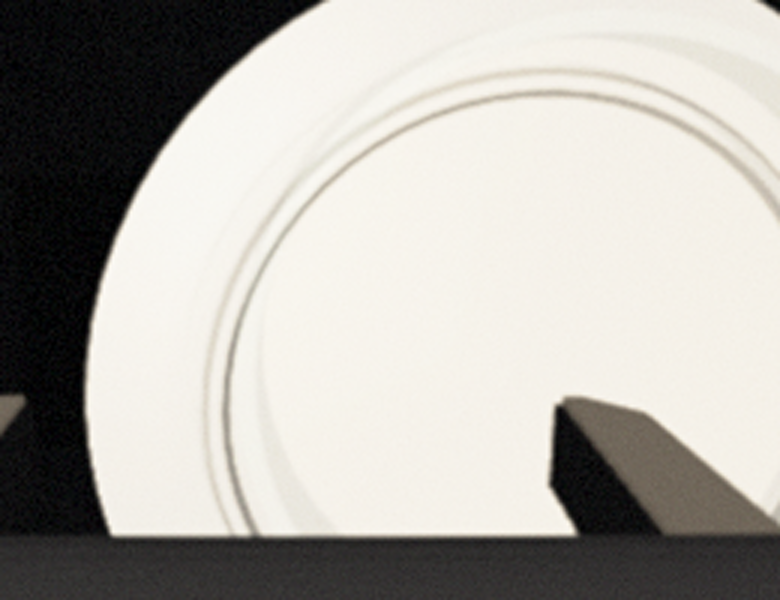

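View pics/r_s.png

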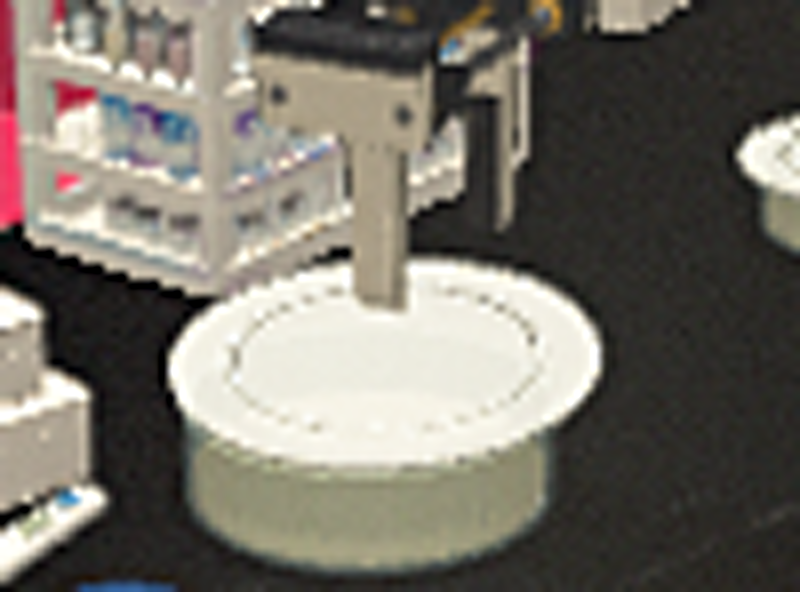

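Call:
carry_out:
  rows:
    - [0.98,0,0,-0.8,0]
    - [0.98,-0.04,0.15,-1.6,0]
    - [0.98,-0.08,0.3,-2.0,0]
    - [0.98,-0.08,0.34,-2.0,0]
    - [0.98,-0.08,0.34,-2.0,0]

```text
t: 20.02
position: [0.5662, 0.1107, 0.0579]
tool_rot: [1.955, 2.459, 0.0]
ft_force: [-0.8, -0.1, 0.3]
width: 0.091
```

Call:
carry_out:
  rows:
    - [0.98,-0.01,0.05,0,0]
    - [0.98,-0.02,0.1,0,0]
    - [0.98,-0.03,0.15,0,0]
    - [0.98,-0.03,0.15,0,0]

```text
t: 20.52
position: [0.5658, 0.1121, 0.0579]
tool_rot: [1.955, 2.459, 0.0]
ft_force: [-0.5, 0.0, -0.2]
width: 0.0912
```

```bash
python3 z.py s; python3 dish.py c s
python3 - <<'E'
from lf import *
lidfit("s",p0=[.557,.153,.0572,.02,-.093]); lidfit("s",cams=("wrist",)); lidfit("s",cams=("side",))
E
```

```text
20.525 [0.56579754 0.11211085 0.05789852] [-0.52483495  0.0053583  -0.16446871] [ 0.07676205 -0.00583416  0.03710154] 0.09121029860073249
20.625 [0.56580229 0.11203672 0.05786368] [-0.20077045  1.20396544  1.41453088] 0.09106000917247953
c s (array([-0.25,  0.25]), array([-0.6,  2. ,  0. ]), 0.991)
s lid [ 0.5574  0.1531  0.0563  0.0233 -0.0913] slope 0.0943 rms 0.82 {'wrist': 90, 'side': 158}
s lid [ 0.5577  0.1529  0.0571  0.021  -0.0914] slope 0.0938 rms 0.9 {'wrist': 88}
s lid [ 0.5553  0.153   0.0564  0.0277 -0.0958] slope 0.0997 rms 0.34 {'side': 158}
```

View pics/s_w.png

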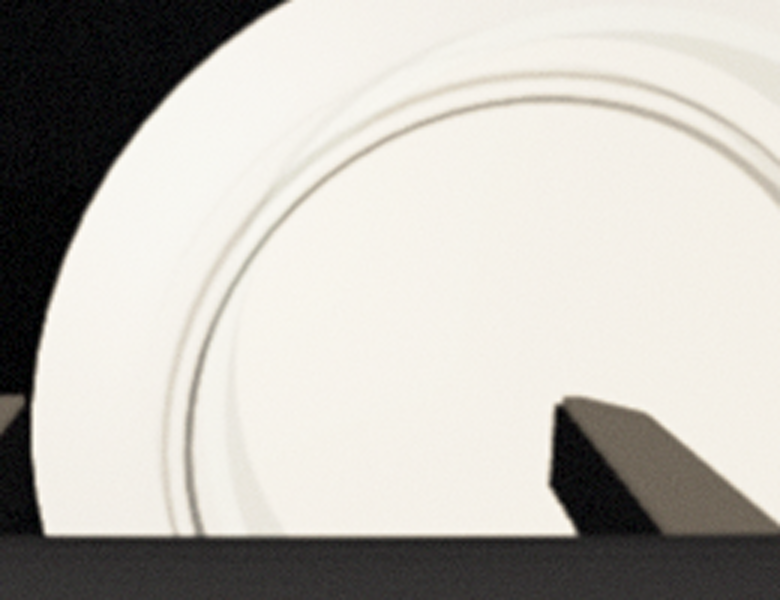

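Call:
carry_out:
  rows:
    - [0.98,-0.01,0.05,0,0]
    - [0.98,-0.02,0.1,0,0]
    - [0.98,-0.03,0.14,0,0]
    - [0.98,-0.03,0.14,0,0]

```text
t: 21.12
position: [0.5656, 0.113, 0.0578]
tool_rot: [1.955, 2.458, -0.001]
ft_force: [0.3, -0.5, 0.6]
width: 0.0911
```

```bash
cat > ft.py <<'E'
from h import *
F=[];T=[]
for i in range(3):
    s=manip.read_state();F.append(s['ft_force']);T.append(s['ft_torque']);viewer.capture("side")
print(s['t'],s['position'],np.mean(F,0).round(2),np.mean(T,0).round(3))
E
python3 ft.py
```

```text
21.225 [0.56560519 0.11297295 0.05784721] [ 0.46 -1.22  0.26] [-0.283 -0.075 -0.013]
```

Call:
carry_out:
  rows:
    - [0.98,-0.01,0.04,0,0]
    - [0.98,-0.01,0.04,0.08,0]
    - [0.98,-0.01,0.05,0.16,0]
    - [0.98,-0.01,0.05,0.24,0]
    - [0.98,-0.01,0.06,0.32,0]

```text
t: 21.9
position: [0.5652, 0.1136, 0.061]
tool_rot: [1.956, 2.459, -0.001]
ft_force: [0.5, -3.4, -0.0]
width: 0.0908
```

```bash
python3 ft.py;python3 z.py t; python3 dish.py c t
python3 - <<'E'
from lf import *
lidfit("t",p0=[.557,.153,.0572,.02,-.093]); lidfit("t",cams=("wrist",)); lidfit("t",cams=("side",))
E
```

```text
22.0 [0.56535804 0.11363344 0.06111683] [ 0.3  -3.12 -0.02] [-0.71  -0.064 -0.026]
22.05 [0.5653453  0.11360745 0.06106674] [ 0.31518478 -2.71416736  0.15431365] [-0.76087953 -0.090221   -0.03572792] 0.09133512170036776
22.15 [0.56534615 0.11363135 0.06102571] [ 0.22774157 -3.64220518  0.53019747] 0.09140824908227227
c t (array([-0.375,  0.25 ]), array([-0.3,  2.3,  0. ]), 0.992)
t lid [ 0.5572  0.1534  0.0571  0.0199 -0.0937] slope 0.0958 rms 0.63 {'wrist': 90, 'side': 159}
t lid [ 0.5573  0.1534  0.0574  0.0211 -0.095 ] slope 0.0974 rms 0.87 {'wrist': 90}
t lid [ 0.5526  0.1566  0.0597  0.0218 -0.1112] slope 0.1133 rms 0.31 {'side': 158}
```

View pics/t_w.png

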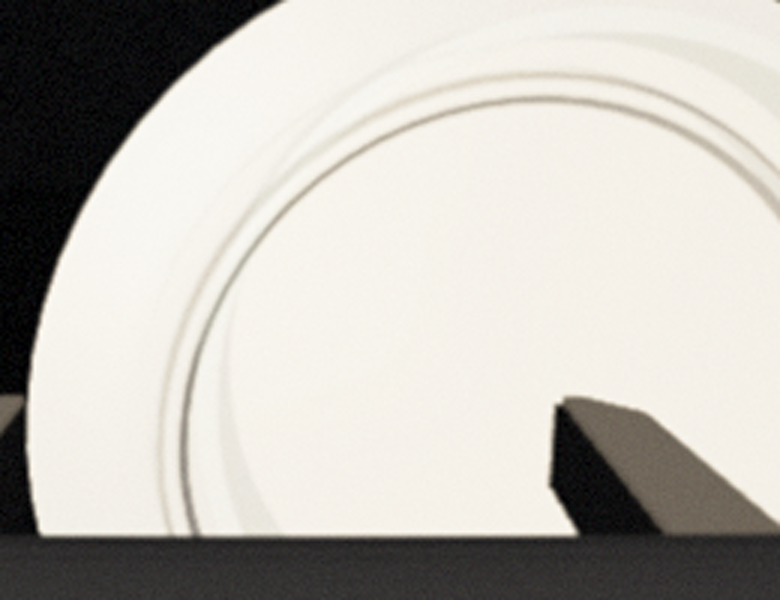

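View pics/t_s.png

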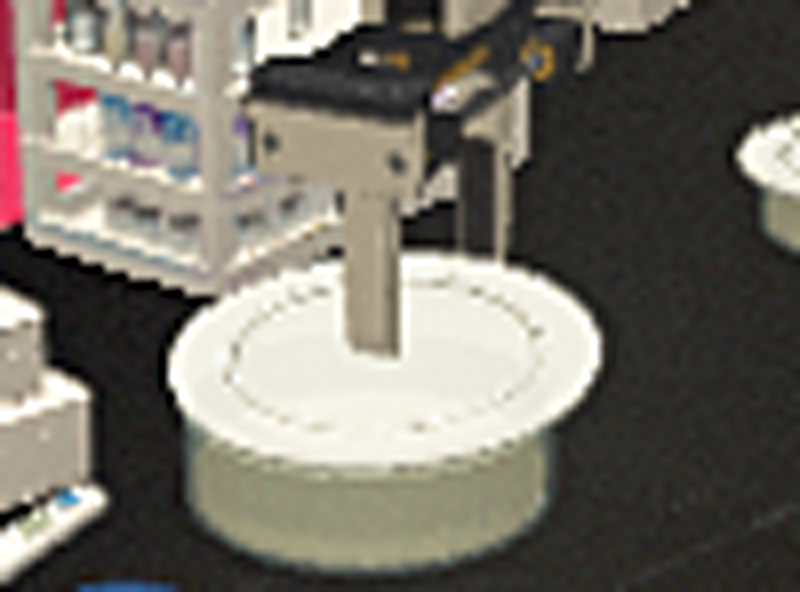

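Call:
carry_out:
  rows:
    - [0.98,0,0,0.08,0]
    - [0.98,0,0,0.16,0]
    - [0.98,0,0,0.24,0]
    - [0.98,0,0,0.32,0]
    - [0.98,0,0,0.4,0]

```text
t: 22.78
position: [0.5654, 0.1142, 0.0651]
tool_rot: [-1.955, -2.459, -0.0]
ft_force: [-0.2, -3.2, -1.0]
width: 0.0911
```

```bash
python3 ft.py;python3 z.py u; python3 dish.py c u
python3 - <<'E'
from lf import *
lidfit("u",p0=[.557,.153,.0592,.02,-.113]); lidfit("u",cams=("wrist",)); lidfit("u",cams=("side",))
E
```

```text
22.875 [0.56544251 0.11421084 0.06517002] [-0.42 -3.5  -0.15] [-0.729 -0.078 -0.034]
22.925 [0.56539024 0.11419589 0.06510512] [ 1.16266874 -3.32019795  0.0765764 ] [-0.71143797 -0.06126614 -0.04221688] 0.09098236613794335
23.025 [0.56538442 0.11414754 0.06504442] [ 1.23439675 -3.40968076 -0.40087597] 0.09089521697330932
c u (array([-0.375,  0.25 ]), array([-0.3,  2.3,  0. ]), 0.992)
u lid [ 0.5572  0.1536  0.0586  0.022  -0.1143] slope 0.1164 rms 0.63 {'wrist': 91, 'side': 158}
u lid [ 0.5572  0.1534  0.0576  0.0159 -0.0963] slope 0.0976 rms 0.91 {'wrist': 91}
u lid [ 0.557   0.1512  0.0583  0.0252 -0.1393] slope 0.1415 rms 0.31 {'side': 158}
```

View pics/u_s.png

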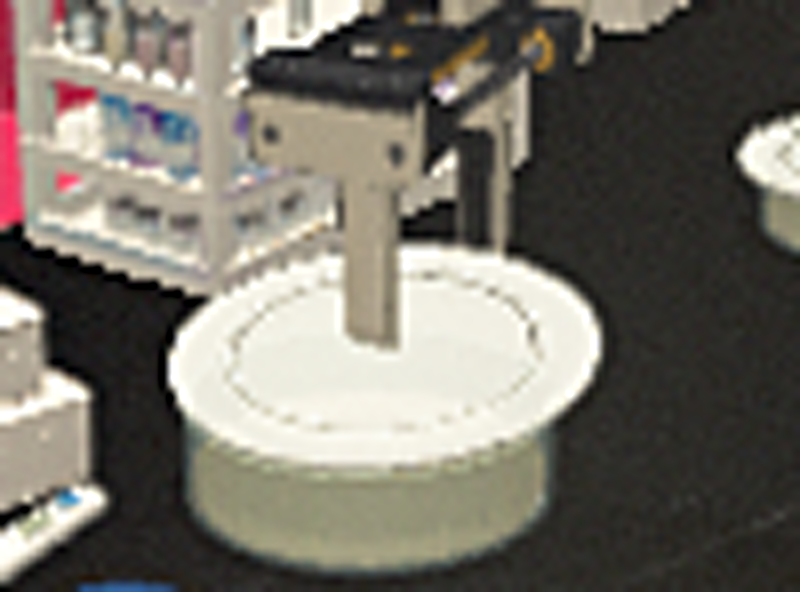

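Call:
carry_out:
  rows:
    - [0.98,0,0,0.08,0]
    - [0.98,0,0,0.16,0]
    - [0.98,0,0.01,0.24,0]
    - [0.98,0,0.02,0.32,0]
    - [0.98,0,0.02,0.4,0]

```text
t: 23.65
position: [0.5653, 0.1146, 0.0691]
tool_rot: [-1.955, -2.459, -0.0]
ft_force: [0.3, -1.2, -0.6]
width: 0.0912
```

```bash
python3 ft.py;python3 z.py v; python3 dish.py c v
python3 - <<'E'
from lf import *
lidfit("v",p0=[.557,.153,.0602,.025,-.13]); lidfit("v",cams=("side",),p0=[.557,.153,.0602,.025,-.13])
E
```

```text
23.75 [0.56541509 0.11460017 0.06914848] [ 0.42 -1.79 -0.01] [-0.446 -0.037 -0.007]
23.8 [0.56538228 0.11457523 0.06909711] [ 0.81176757 -2.43399993 -0.47991714] [-0.44912038 -0.03535916 -0.05527657] 0.09138778094671257
23.9 [0.56533387 0.11452786 0.0690383 ] [ 0.67122983 -1.58360312  0.21410456] 0.09104656060126363
c v (array([-0.375,  0.125]), array([0.4, 1.5, 0. ]), 0.991)
v lid [ 0.5572  0.1539  0.0609  0.0259 -0.1374] slope 0.1398 rms 0.75 {'wrist': 91, 'side': 159}
v lid [ 0.5531  0.1563  0.0629  0.0275 -0.1552] slope 0.1576 rms 0.35 {'side': 157}
```

View pics/v_s.png

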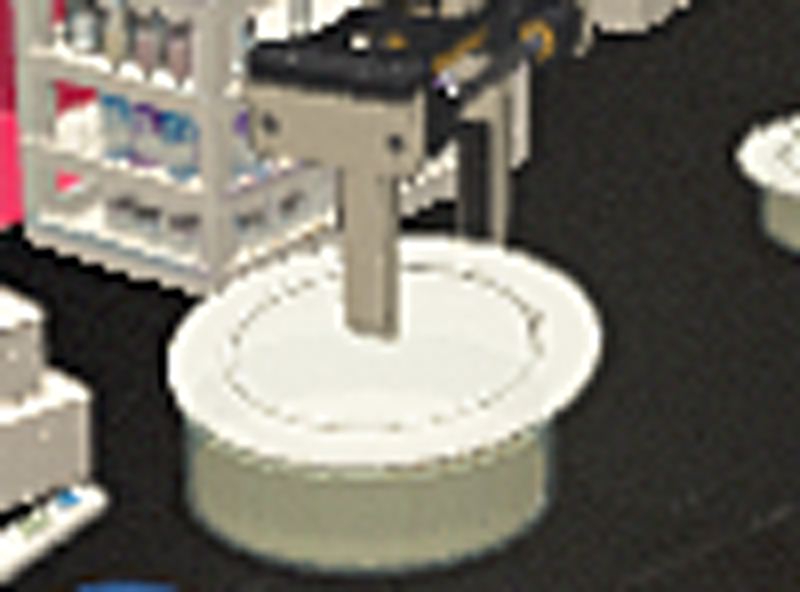

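Call:
carry_out:
  rows:
    - [0.98,-0.01,0.04,0.02,0]
    - [0.98,-0.01,0.05,0.1,0]
    - [0.98,-0.02,0.06,0.17,0]
    - [0.98,-0.02,0.08,0.24,0]
    - [0.98,-0.02,0.09,0.3,0]

```text
t: 24.52
position: [0.5652, 0.1151, 0.0721]
tool_rot: [1.955, 2.459, -0.0]
ft_force: [-0.5, -1.9, 0.0]
width: 0.0913
```

```bash
python3 ft.py;python3 z.py w; python3 dish.py c w
python3 - <<'E'
from lf import *
lidfit("w",p0=[.557,.154,.0622,.03,-.15]); lidfit("w",cams=("side",),p0=[.557,.153,.0622,.03,-.15])
E
```

```text
24.625 [0.56527853 0.11513322 0.07214536] [-0.13 -1.74  0.08] [-0.482 -0.031 -0.021]
24.675 [0.56522898 0.11512055 0.07208787] [ 1.26737147 -3.52029135  0.34600583] [-0.51604051 -0.07769121  0.00383593] 0.09151162390534963
24.775 [0.56520888 0.11508658 0.0720523 ] [-0.53143224 -2.61156547  0.48696874] 0.09095301106600262
c w (array([-0.375,  0.125]), array([0.4, 1.5, 0. ]), 0.99)
w lid [ 0.557   0.1543  0.0621  0.0336 -0.1512] slope 0.1549 rms 0.79 {'wrist': 91, 'side': 158}
w lid [ 0.554   0.1554  0.0638  0.0345 -0.1793] slope 0.1826 rms 0.43 {'side': 158}
```

View pics/w_s.png

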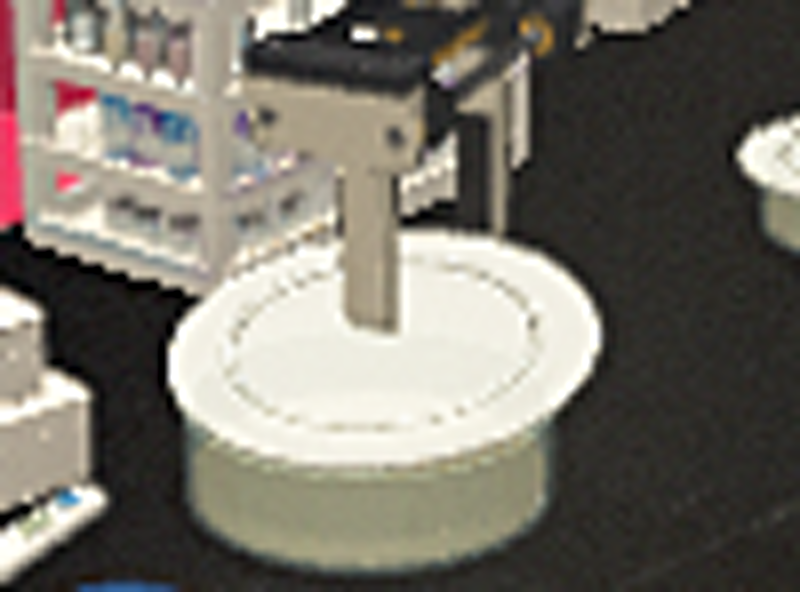

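View pics/w_w.png

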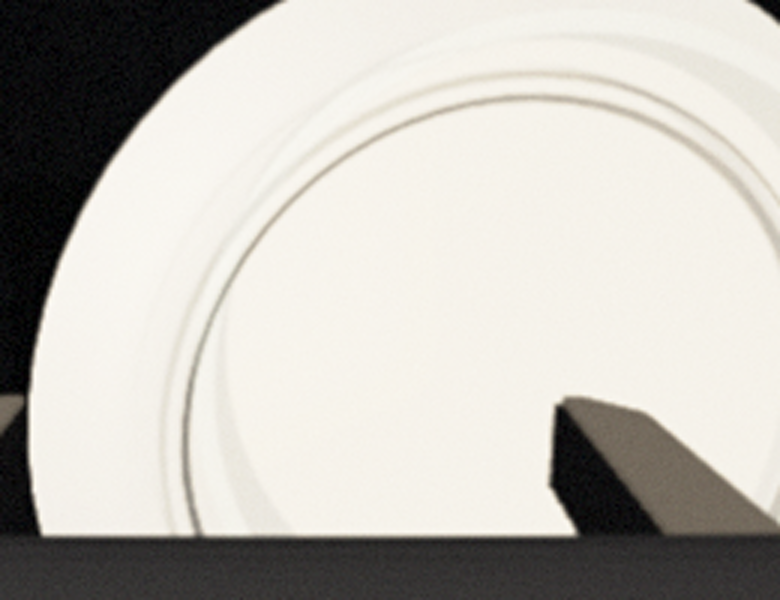

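```bash
cat > tilt.py <<'E'
from fit import *
import sys
C=cam("side")
def tilt(tag,base=None,th=None):
    im=np.load(f"{tag}_side.npy")
    d=np.array([.5525,.170]); 
    def P(q):
        x,y,t=q; u=np.array([.22,-.975]); 
        # pivot underside at dish +70 along -u ; lid centre shift along u
        s=(np.array([x,y])-d)@u
        zc=.045+t*(.070+s)+.004
        return np.r_[x,y,zc,t*u]
    q=np.array([.557,.154,.12])
    for it in range(4):
        o,idx=edge(im,C,P(q),w=3)
        g=proj([manip.read_state()['position']],C)[0]
        o=o[(np.abs(o[:,0]-g[0])>10)|(o[:,1]>g[1])]
        def f(q):
            Q=proj(circ(P(q),n=1440),C);D=np.linalg.norm(o[:,None]-Q[None],axis=2);j=D.argmin(1);c=Q.mean(0)
            return D.min(1)*np.sign(np.linalg.norm(o-c,axis=1)-np.linalg.norm(Q[j]-c,axis=1))
        S=least_squares(f,q,loss='soft_l1',f_scale=.2,diff_step=1e-4,x_scale=[.01,.01,.05]); q=S.x
    p=P(q); e=p[2]+.087*q[2]/np.sqrt(1+q[2]**2)-.004
    print(tag,q.round(4),"edge above home mm",(e*1000-45).round(1),S.fun.std().round(2))
for t in sys.argv[1:]: tilt(t)
E
python3 tilt.py s t u v w
```

```text
s [0.5538 0.1547 0.0986] edge above home mm 16.9 0.3
t [0.5539 0.155  0.1144] edge above home mm 19.6 0.31
u [0.5537 0.1553 0.137 ] edge above home mm 23.4 0.32
v [0.5537 0.1554 0.1592] edge above home mm 27.1 0.33
w [0.5535 0.1559 0.1789] edge above home mm 30.3 0.38
```

Call:
carry_out:
  rows:
    - [0.98,0,0,0,0]
    - [0.98,0,0,0,0]
    - [0.98,0,0,0,0]
    - [0.98,0,0,0,0]
    - [0.98,0,0,0,0]

```text
t: 25.4
position: [0.5652, 0.1151, 0.072]
tool_rot: [-1.955, -2.459, 0.0]
ft_force: [0.7, -2.7, 1.2]
width: 0.0914
```

Call:
carry_out:
  rows:
    - [0.98,0,0,0,0]
    - [0.98,0,0,0,0]
    - [0.98,0,0,0,0]
    - [0.98,0,0,0,0]
    - [0.98,0,0,0,0]

```text
t: 26.02
position: [0.5652, 0.1151, 0.072]
tool_rot: [1.955, 2.459, -0.0]
ft_force: [-0.1, -1.9, -0.3]
width: 0.0915
```

```bash
python3 ft.py;python3 z.py x; python3 dish.py c x; python3 tilt.py x
```

```text
26.125 [0.56518886 0.11513327 0.07203786] [ 0.21 -1.96 -0.18] [-0.527 -0.018 -0.024]
26.175 [0.56518699 0.11515246 0.072057  ] [ 0.5865922  -3.06778513  0.67534166] [-0.49980645 -0.03018309 -0.05260134] 0.09121688046032499
26.275 [0.56520301 0.11512326 0.07207383] [ 0.61024882 -1.96232477 -0.22709164] 0.09116708619436158
c x (array([-0.375,  0.125]), array([0.4, 1.5, 0. ]), 0.99)
x [0.5536 0.1558 0.1771] edge above home mm 30.1 0.38
```

Call:
carry_out:
  rows:
    - [0.98,0,0,0,0]
    - [0.98,0,0,0,0]
    - [0.98,0,0,0,0]
    - [0.98,0,0,0,0]
    - [0.98,0,0,0,0]

```text
t: 26.9
position: [0.5652, 0.1151, 0.072]
tool_rot: [1.955, 2.459, -0.0]
ft_force: [0.1, -3.6, 0.1]
width: 0.0909
```

Call:
carry_out:
  rows:
    - [0.98,0,0,0,0]
    - [0.98,0,0,0,0]
    - [0.98,0,0,0,0]
    - [0.98,0,0,0,0]
    - [0.98,0,0,0,0]

```text
t: 27.52
position: [0.5652, 0.1151, 0.072]
tool_rot: [1.955, 2.459, -0.0]
ft_force: [0.8, -1.7, 1.0]
width: 0.0912
```

Call:
carry_out:
  rows:
    - [0.98,0,0,0,0]
    - [0.98,0,0,0,0]
    - [0.98,0,0,0,0]
    - [0.98,0,0,0,0]
    - [0.98,0,0,0,0]

```text
t: 28.15
position: [0.5652, 0.1151, 0.072]
tool_rot: [1.955, 2.459, -0.0]
ft_force: [-0.0, -2.7, 0.1]
width: 0.0914
```

```bash
python3 ft.py;python3 z.py y; python3 dish.py c y; python3 tilt.py y
```

```text
28.25 [0.56517505 0.11512599 0.07204451] [-0.17 -2.27  0.15] [-0.529 -0.094 -0.056]
28.3 [0.56516699 0.1151544  0.07201164] [ 0.43267223 -2.54742129  0.88059168] [-0.56527762 -0.03187233  0.01637863] 0.09163237942685311
28.4 [0.56516836 0.11513101 0.07204639] [ 0.45092088 -2.62308691  0.29193965] 0.09140383204991583
c y (array([-0.375,  0.125]), array([0.4, 1.5, 0. ]), 0.99)
y [0.5537 0.1559 0.1775] edge above home mm 30.1 0.4
```

View pics/y_s.png

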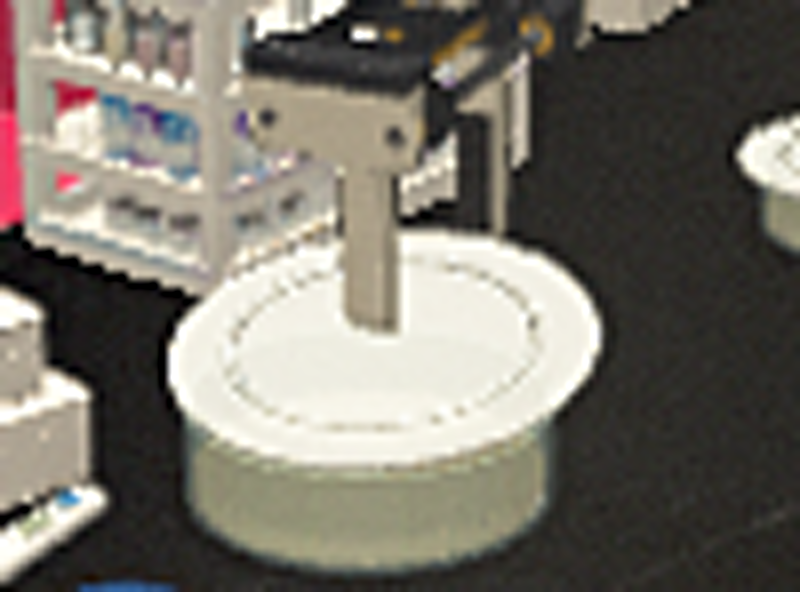

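Call:
carry_out:
  rows:
    - [0.98,0,-0.02,-0.1,0]
    - [0.98,0,-0.03,-0.2,0]
    - [0.98,0.01,-0.04,-0.3,0]
    - [0.98,0.01,-0.05,-0.4,0]
    - [0.98,0.01,-0.06,-0.5,0]

```text
t: 29.02
position: [0.5653, 0.1144, 0.067]
tool_rot: [1.955, 2.459, -0.0]
ft_force: [0.3, -3.4, 0.6]
width: 0.0914
```

Call:
carry_out:
  rows:
    - [0.98,0,0,-0.1,0]
    - [0.98,0,-0.01,-0.2,0]
    - [0.98,0,-0.02,-0.3,0]
    - [0.98,0,-0.03,-0.4,0]
    - [0.98,0,-0.03,-0.5,0]

```text
t: 29.65
position: [0.5653, 0.1139, 0.0619]
tool_rot: [1.955, 2.459, -0.001]
ft_force: [0.2, -4.4, -0.1]
width: 0.0907
```

Call:
carry_out:
  rows:
    - [0.98,0,0,-0.08,0]
    - [0.98,0,0,-0.16,0]
    - [0.98,0,0,-0.24,0]
    - [0.98,0,0,-0.32,0]
    - [0.98,0,0,-0.38,0]

```text
t: 30.28
position: [0.5653, 0.1165, 0.0584]
tool_rot: [-1.953, -2.459, -0.004]
ft_force: [-0.1, -0.8, 0.7]
width: 0.0912
```

```bash
python3 ft.py;python3 z.py A; python3 dish.py c A; python3 tilt.py A
```

```text
30.375 [0.56515917 0.11647647 0.05834718] [ 0.41 -0.55  0.37] [-0.068 -0.039 -0.018]
30.425 [0.56503317 0.11637687 0.05831454] [-0.28522822 -0.7556077   0.29852411] [ 0.0943143  -0.01216365 -0.03183304] 0.0908861073836216
30.525 [0.56502169 0.11580641 0.0582827 ] [-0.02197819  0.19044677  0.2278869 ] 0.09112033880407074
c A (array([-0.375,  0.375]), array([-0.9,  3. ,  0. ]), 0.985)
A [0.5539 0.1575 0.0934] edge above home mm 15.8 0.31
```

View pics/A_s.png

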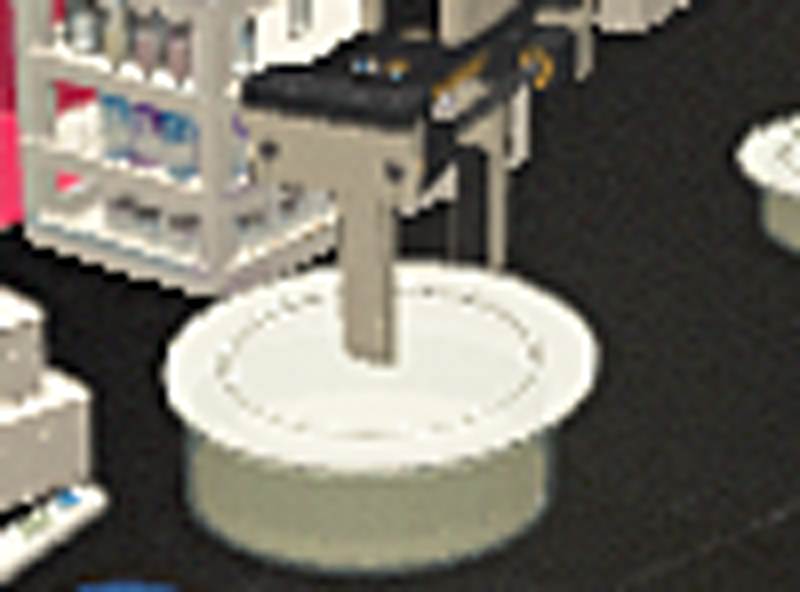

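Call:
carry_out:
  rows:
    - [0.98,-0.03,0.12,-0.02,0]
    - [0.98,-0.05,0.24,-0.04,0]
    - [0.98,-0.08,0.36,-0.07,0]
    - [0.98,-0.1,0.45,-0.1,0]
    - [0.98,-0.11,0.5,-0.12,0]

```text
t: 31.15
position: [0.5642, 0.1191, 0.057]
tool_rot: [1.955, 2.459, -0.0]
ft_force: [0.6, -0.9, 0.0]
width: 0.0913
```

```bash
python3 ft.py;python3 z.py B; python3 dish.py c B; python3 tilt.py B
python3 - <<'E'
from lf import *
lidfit("B",p0=[.556,.158,.0562,.02,-.09])
E
```

```text
31.25 [0.56418785 0.1192595  0.05703418] [ 0.16 -0.91  0.22] [-0.168 -0.031 -0.   ]
31.3 [0.56418683 0.11922227 0.0570269 ] [ 0.17818238 -0.90704043  0.16511519] [-0.23636018 -0.06752681  0.0178264 ] 0.09135818384770328
31.4 [0.56418803 0.1192485  0.05704238] [-0.33518519 -0.05089667  0.69608935] 0.0910612202744626
c B (array([-0.25 ,  0.375]), array([-1.2,  2.8,  0. ]), 0.984)
B [0.555  0.1585 0.0855] edge above home mm 14.4 0.31
B lid [ 0.5563  0.1598  0.0571  0.0209 -0.0794] slope 0.0821 rms 0.47 {'wrist': 88, 'side': 158}
```

View pics/B_w.png

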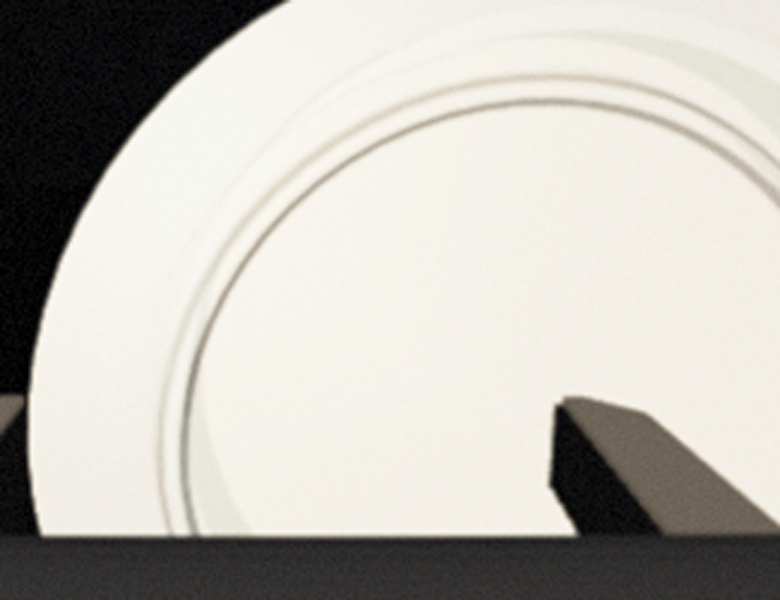

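Call:
carry_out:
  rows:
    - [0.98,-0.03,0.12,-0.03,0]
    - [0.98,-0.05,0.24,-0.06,0]
    - [0.98,-0.08,0.36,-0.09,0]
    - [0.98,-0.1,0.45,-0.12,0]
    - [0.98,-0.11,0.5,-0.12,0]

```text
t: 32.02
position: [0.5629, 0.1245, 0.0557]
tool_rot: [-1.955, -2.459, 0.0]
ft_force: [-0.7, -1.2, -0.2]
width: 0.0912
```

```bash
python3 ft.py;python3 z.py D; python3 dish.py c D; python3 tilt.py D
python3 - <<'E'
from lf import *
lidfit("D",p0=[.555,.162,.0552,.02,-.08])
E
```

```text
32.125 [0.56286025 0.12463322 0.05569723] [-0.27 -0.82 -0.14] [-0.071  0.034  0.01 ]
32.175 [0.56288195 0.12461914 0.05573708] [ 0.10211073 -1.02814274 -0.75786927] [-0.06067466  0.06451624 -0.05063995] 0.09135833673822397
32.275 [0.56291473 0.1245937  0.0557525 ] [ 0.5476301  -0.81662835 -0.20088761] 0.09114076419243762
c D (array([-0.25 ,  0.625]), array([-2.4,  4.3,  0. ]), 0.955)
D [0.5534 0.1655 0.086 ] edge above home mm 13.9 0.46
D lid [ 0.5554  0.1652  0.0551  0.0457 -0.0642] slope 0.0788 rms 0.48 {'wrist': 88, 'side': 158}
```

View pics/D_s.png

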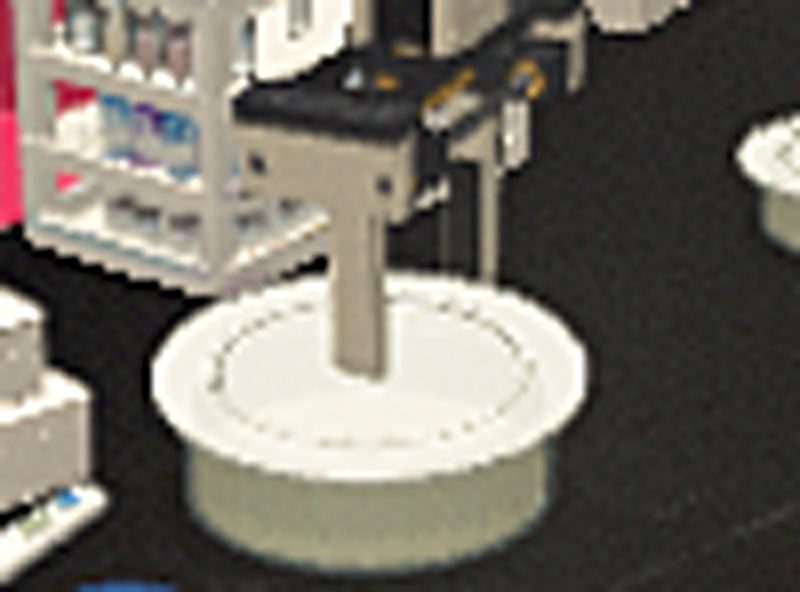

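Call:
carry_out:
  rows:
    - [0.98,-0.02,0.1,-0.03,0]
    - [0.98,-0.04,0.2,-0.06,0]
    - [0.98,-0.07,0.3,-0.09,0]
    - [0.98,-0.09,0.4,-0.1,0]
    - [0.98,-0.09,0.4,-0.1,0]

```text
t: 32.9
position: [0.5622, 0.1288, 0.0549]
tool_rot: [-1.955, -2.459, -0.001]
ft_force: [-0.9, -0.1, -0.0]
width: 0.0911
```

```bash
python3 ft.py;python3 z.py E; python3 tilt.py E
python3 - <<'E'
from lf import *
lidfit("E",p0=[.555,.168,.0532,.02,-.07])
E
```

```text
33.0 [0.56221841 0.1284553  0.05488407] [-0.14 -0.37  0.08] [0.066 0.01  0.004]
33.05 [0.56221905 0.12838375 0.05488244] [ 0.16332792 -0.16332443 -0.26269341] [0.01863094 0.0290968  0.02702998] 0.09095711212399796
33.15 [0.56220669 0.12828916 0.05485661] [ 0.34156835 -0.59698021 -0.44444411] 0.09104549385801186
E [0.5522 0.1693 0.0164] edge above home mm 2.6 0.33
E lid [ 0.555   0.1689  0.0499  0.0018 -0.0148] slope 0.0149 rms 0.53 {'wrist': 90, 'side': 158}
```

View pics/E_s.png

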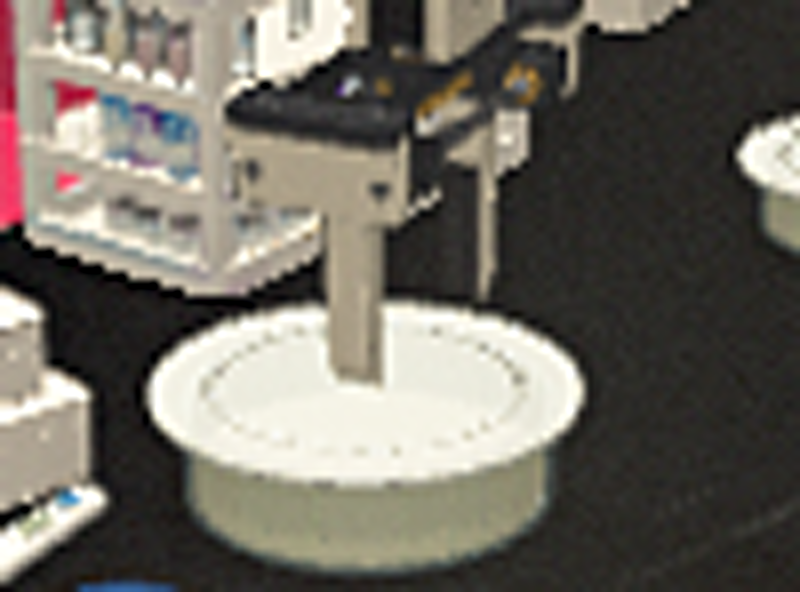

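View pics/E_w.png

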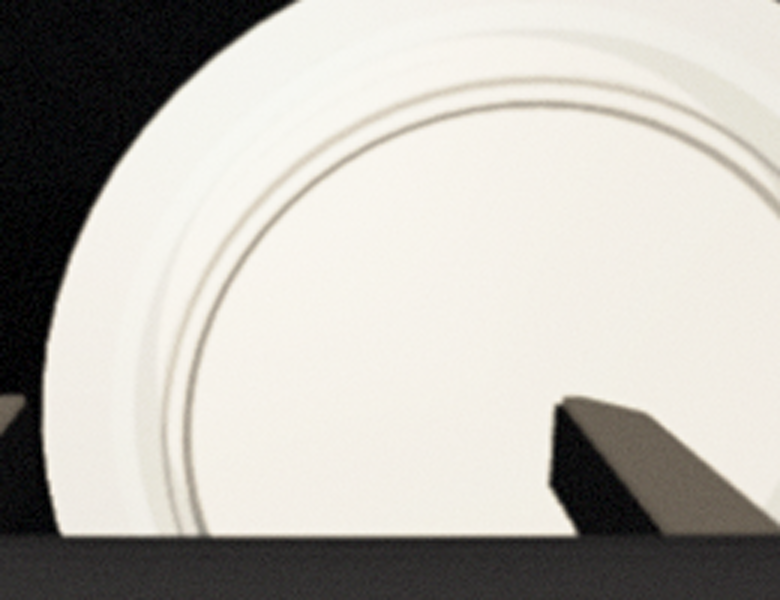

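Call:
carry_out:
  rows:
    - [0.98,0,0,1.5,0]
    - [0.98,0,0,5,0]
    - [0.98,1,0,10,0]
    - [0.98,3,0.5,15,0]
    - [0.98,5,1,20,0]

```text
t: 33.78
position: [0.6125, 0.1382, 0.2581]
tool_rot: [1.955, 2.458, 0.002]
ft_force: [0.3, 0.1, -0.2]
width: 0.0912
```

Call:
carry_out:
  rows:
    - [0.98,0.5,0,0,0]
    - [0.98,0.5,0,0,0]
    - [0.98,0.5,0,0,0]

```text
t: 34.15
position: [0.6157, 0.1378, 0.2532]
tool_rot: [-1.954, -2.457, 0.005]
ft_force: [-0.5, 0.2, -1.1]
width: 0.0909
```

```bash
cat > fin.py <<'E'
from fit import *
Cs={};
for c in ["wrist","side","scene"]:
    Cs[c]=cam(c); im=viewer.capture(c); np.save(f"fin_{c}.npy",im)
    for l in ["large_lid","large_dish","small_dish","sample_cup","dropper_bottle","lid_ring"]:
        print(c,l,[(round(d['score'],2),np.round(d['location'],4)) for d in nets.boxes_of(c,l)][:1])
im=np.load("fin_wrist.npy"); u,v=proj([[.555,.17,.049]],Cs["wrist"])[0]; print(u,v); crop(im,u,v,110,100,3.6,"pics/fin_w.png")
u,v=proj([[.555,.17,.03]],Cs["side"])[0]; crop(np.load("fin_side.npy"),u,v,45,35,9,"pics/fin_s.png")
p=np.array([.555,.17,.049,0,0])
for cams in (("wrist",),("side",),("wrist","side")):
  q=p.copy()
  for it in range(3):
    O={c:edge(np.load(f"fin_{c}.npy"),Cs[c],q,w=5 if c=="wrist" else 3)[0] for c in cams}
    def f(pp):
        r=[]
        for c in cams:
            Q=proj(circ(pp,n=720),Cs[c]);D=np.linalg.norm(O[c][:,None]-Q[None],axis=2);j=D.argmin(1);cc=Q.mean(0)
            r.append(D.min(1)*np.sign(np.linalg.norm(O[c]-cc,axis=1)-np.linalg.norm(Q[j]-cc,axis=1)))
        return np.concatenate(r)
    S=least_squares(f,q,loss='soft_l1',f_scale=.3,diff_step=1e-4,x_scale=[.01,.01,.01,.05,.05]);q=S.x
  print(cams,q.round(4),S.fun.std().round(2))
print(manip.read_state()['t'],manip.read_state()['position'])
E
python3 fin.py
```

```text
wrist large_lid [(0.95, array([0.5496, 0.1725, 0.0494]))]
wrist large_dish []
wrist small_dish [(0.96, array([ 0.5491, -0.1574,  0.0347]))]
wrist sample_cup [(0.6, array([0.4753, 0.3851, 0.0288]))]
wrist dropper_bottle []
wrist lid_ring [(0.78, array([0.5497, 0.1664, 0.0493]))]
side large_lid [(0.82, array([0.5498, 0.1783, 0.045 ]))]
side large_dish [(0.69, array([0.5066, 0.2285, 0.0226]))]
side small_dish [(0.78, array([ 0.5406, -0.1831,  0.0402]))]
side sample_cup [(0.85, array([0.4535, 0.4225, 0.0462]))]
side dropper_bottle [(0.48, array([0.3853, 0.0286, 0.0377]))]
side lid_ring [(0.74, array([0.5488, 0.1744, 0.0496]))]
scene large_lid [(0.88, array([0.5509, 0.1652, 0.0498]))]
scene large_dish [(0.58, array([0.5059, 0.1095, 0.014 ]))]
scene small_dish [(0.69, array([ 0.5503, -0.2097,  0.0371]))]
scene sample_cup [(0.9, array([0.4633, 0.3992, 0.0682]))]
scene dropper_bottle [(0.5, array([0.3867, 0.0063, 0.0514]))]
scene lid_ring [(0.83, array([0.5527, 0.1728, 0.0486]))]
298.7988986310965 124.07210170942302
('wrist',) [ 0.5553  0.1683  0.0505 -0.0047  0.0136] 0.24
('side',) [ 0.5528  0.1683  0.0494  0.0081 -0.0121] 0.32
('wrist', 'side') [ 0.5548  0.1687  0.0499  0.0127 -0.0043] 0.43
35.2 [0.61718512 0.1382406  0.25484728]
```

View pics/fin_w.png

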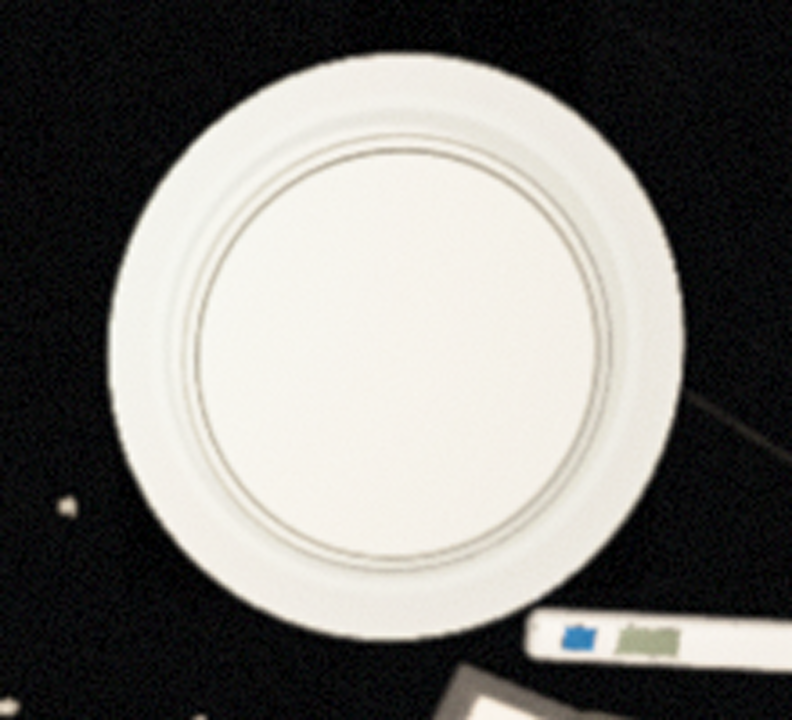

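View pics/fin_s.png

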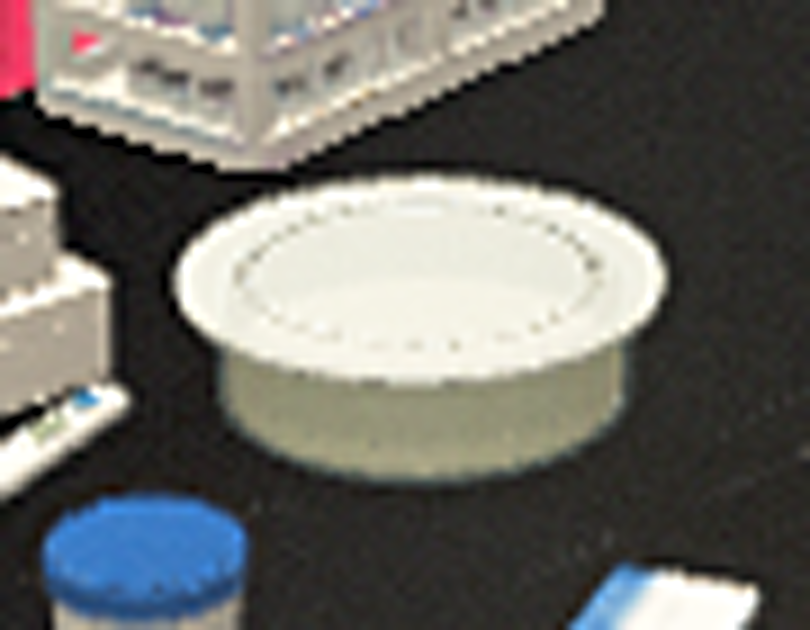

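Run:
```python
from station import manip
s=manip.read_state(); print(s['t'],s['qvel'].round(3)); print(manip.sign_off())
```

```text
35.2 [-0.002 -0.    -0.001 -0.001  0.     0.001 -0.   ]
the job is handed in; nothing more can be done
None
```

The lid is back home, flat and centred, after being held open about 3.9 s with its edge 3 cm up. I handed the job in at 35.2 s with the gripper well clear of everything.

**Raising:** Two tries at pinching the lid between its rim and the bead slipped over the bead. A third try, pushing inward on the rim with the jaws half open, rode up over the edge. On one approach a finger also landed on the raised edge and rocked it down briefly before it settled back. I then opened the jaws wide, pressed one finger pad inward on the raised rim with about 2–3 N and lifted. The edge read 30.1–30.3 mm above its closed height throughout the hold, with the far side still on the dish.

**Closing:** I let the edge down gently. It slid in 2–3 mm by itself at the end of that. I then pushed it across with about 1 N until it dropped in.

**Last checks:**
- **Flatness:** the lid's top is at about 49–50 mm (49 mm is home), with its tilt within the measuring noise.
- **Centring:** the overhang looks about even all round. I did not measure the lid's centre against the dish at the end, but once dropped in the ring leaves at most 2 mm of play.
- **Small dish, cup and bottle:** side and overhead views found them where they were at the start, within a few mm. The wrist camera put the small dish and the cup 3 to 5 cm off, but it only saw part of them, so I went by the other two views.
- **Large dish:** it shifted about 2–3 mm to the robot's left during the early attempts. Later readings ran from 1.5 to 4.3 mm; the highest, taken during the final slide, was a poorer image match.

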